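Hang a tube ring on the swivel hook in front of the UV lamp and flash-cure it

ROBOT

A 6-joint arm with a two-finger parallel gripper is mounted at the origin on the work surface. World frame = base frame: x ahead of the robot, y to its left, z up, the work surface at z = 0. Lengths are in m, angles in rad, forces in N, time in s.
With the tool pointing down it reaches from about 0.3 to 0.775 m from the base axis. Payload 14.6 kg.
Tool frame: the origin (TCP) lies at the very end of the fingers, on their centre line; the grasp point (between the pads) lies manip.grip_point_offset behind it (manip.grip_point_offset is the distance from the TCP to the grasp point, in m); z points along the fingers, y is the direction in which the jaws open and shut (so a half turn about z gives the same grasp; the last joint's range is limited). The gripper opens to 85 mm and grips with 20 to 120 N. Pads are 22 mm wide; open, the fingers measure 114 mm over their backs; the gripper's body (76 mm by 85 mm) begins 54 mm behind the grasp point. The pads swing forward as they close: fully open they stand 13 mm farther back than shut.
Start: joints at [-1.371, 0.3, 1.521, -0, 1.321, -0.067], TCP at [0.145, -0.531, 0.231] pointing down, gripper open.
Joint ranges: [-3.03, 3.03], [-0.79, 2.21], [0.23, 2.52], [-1.04, 4.18], [0, 3.07], [-2.55, 2.55]. Speed limits (rad/s): [2.22, 2.22, 2.57, 3.14, 3.14, 3.14].

INTERFACE

Orientations are given as a rotation vector (axis times angle).
In Python, from workcell import manip, vision gives the robot as it stands.
- The arm moves only by the tool play_rows, never from a script. Its argument "steps" is one flat list of numbers, 7 for each row, row after row: the shift along the tool's x, y, z each as a share of 150 mm, from -1 to 1, then the turn, a rotation vector about the tool's x, y, z each as a share of 45 degrees, from -1 to 1, then the finger opening in mm, from 0 to 85.4. A call has 1 to 5 rows; each row is the pose to reach, as a shift and turn from the pose measured when the call began, along the tool's axes at that moment; what a row does not reach only later rows make up. A row lasts 1/12 s, in which the tool goes at most 41.7 mm and 7.16 degrees, less where a joint would pass 70% of its speed; a pose out of reach is approached as far as the arm can. A call with a number of a shift or a turn outside -1 to 1 is refused whole. A call with a gripper value outside its range is refused whole. The fingers move at their own pace and stop on an object; "newtons" is the grip in N (left out, the last holds). Time passes only in rows, so rows that repeat a pose let the fingers close. It gives the time, the measured TCP pose, the force and the opening at its end, in the units of the state.
- manip.get_state(): the state, without advancing time (a new reading comes with each control period).
- vision.get_image(name): name is "scene" or "side" or "wrist"; returns a dict with "img" (384x512x3 uint8, red, green, blue), "camera_matrix" (3x3 intrinsics, pixels), "R" (3x3) and "t" (3): a world point X has camera coordinates R X + t; the wrist camera has in their place "T_tool_cam" (4x4, takes a point from camera to tool coordinates, whose origin is the TCP and whose axes are the flange's). Camera axes: x right, y down, z forward; pixel columns grow to the right and rows downward; lengths in m; the calibration is good to about 2 mm. The wrist camera is an equidistant fisheye: a pixel r from the principal point sees the ray r / f radians off the axis. A picture is of the moment at which its call begins: read the wrist's pose just before it. There is no depth.
- manip.hand_in(): hands the job in, once; it reports no verdict.
The state is a dict: "time": time; "joints": joint angles; "qvel": joint speeds; "tau": joint torques, N m; "ee_pos": TCP position; "eef_rot": TCP orientation; "ft_force": force on the tool from outside, world axes, zero at the start; "moment": the same for the moment, N m; "finger_gap": finger opening in m.
Only numpy, scipy, OpenCV 4.12 (cv2) and the standard library are available. Lean on these libraries where they do the work, as an engineer would, in place of code of your own. Each camera call takes 0.05 s, during which the arm holds its last target.

TASK

The lacquer on the telescope tube ring in the foam block needs curing under the UV lamp. Turn the stand's empty swivel hook first so that it points straight at the lamp's window, then hang the ring on it by its bore, lowering it gently so that it hangs square to the lamp, and let go. With the ring hanging there, hold the button on top of the lamp down for at least three seconds and release it; leave everything else on the bench where it is.

Things in the scene. Friction and masses are not known exactly. Their poses are not given: they have to be found in the camera images.
- stand: fixed stand of the swivel hook: round dark cast base 124 mm across, 16 mm high, with an upright 16 mm post in its middle. Origin on the bench, on the post's axis. Its x axis points at the lamp. Moves from run to run.
- hook: the swivel hook: a head 26 mm across on the post, turning about the upright post axis without stops, stiff (0.15 N m, 1.6 N at the tip), stays where left; carries a level 8 mm steel rod ending in an upturned pin. Origin on the post axis at the rod's centreline, 155 mm above the bench; x out along the rod, z up. Head top 20 mm above the centreline. Starts at least 0.9 rad away from the lamp.
- hook_tip (a point): the top of the hook's upturned pin, 8 mm thick, which rises at the rod's end 95 mm from the post axis to 22 mm above the rod's centreline (177 mm above the bench); same axes as the hook
- lamp: fixed UV flood lamp: grey box about 75 mm deep, 116 mm wide, on a dark yoke and base, top face 140 mm above the bench, cooling fins at the back. Origin on the bench under its middle. Its window looks along its -x axis, straight at the stand's post, which is 215 to 245 mm away from this origin along -x.
- lamp_window (a point): centre of the lamp's window, on its front face, 89 mm above the bench, 38 mm in front of the lamp's origin
- lamp_button (a joint): travel of the lamp's momentary push button, pressed straight down: 0 up, 0.006 m fully down (spring, about 5 N when fully down; it counts as down past 0.004); springs back when released
- lamp_button_top (a point): centre of the top face of that round 26 mm button, on top of the lamp
- tube_ring: ring to hang: black telescope tube ring, bore 80 mm, outside 94 mm, band 16 mm wide, about 0.12 kg. Origin at the bore's centre; x the bore's axis, z up to the foot. Lugs 16 mm wide at both sides reach y = -62 and +62 mm, a thumb screw on the +y one. It starts upright, foot up, in the foam's pocket, resting on its lugs. Hung, its origin is 36 mm below the rod's centreline.
- ring_foot (a point): centre of the ring's mounting foot, 77 mm above the ring's origin, a good place to grip: foot 38 mm long in x, 24 mm wide in y, 12 mm high, on a stem (14 by 20 mm) 24 mm high above the band; same axes as the ring
- foam: fixed white foam block, 88 mm in x, 160 mm in y, 50 mm high, with a pocket 24 mm by 98 mm in its top in which the ring stands. Origin under its centre.
- eyepiece: bystander: black eyepiece standing up, 42 mm across, 70 mm high, origin under its foot; leave it
- diagonal: bystander: black star diagonal, 45 mm cube with a short upright collar to 75 mm high and a bright barrel to +x, origin under it; leave it
- pot_a: bystander: paint pot, 38 mm across, 46 mm high; leave it
- pot_b: bystander: paint pot, 38 mm across, 46 mm high; leave it
- pot_c: bystander: paint pot, 38 mm across, 46 mm high; leave it
- big_ring: bystander: plain black ring without foot or lugs, 124 mm across, 18 mm high, lying flat; leave it
- screwdriver: bystander: screwdriver lying on the bench; leave it
Not all that is in view belongs to the job. Leave any red look-alike of the lamp alone. Leave any yellow look-alike of the stand alone.

How it is judged:
On the way, in this order (a step that is already met when the one before it is completed fails the run):
1. the empty hook points at the lamp's window (tip within 20 mm of the lamp's axis, on the lamp's side) with the ring still off it (y of hook_tip in the frame of lamp between -0.02 and 0.02 m and horizontal distance between hook_tip and lamp_window below 0.15 m and distance between tube_ring and hook above 0.13 m), for 0.2 s.
2. the ring hangs on the hook by its bore, let go, the hook still pointing at the lamp (y of hook_tip in the frame of lamp between -0.02 and 0.02 m and horizontal distance between hook_tip and lamp_window below 0.15 m and x of tube_ring in the frame of hook between 0.018 and 0.09 m and y of tube_ring in the frame of hook between -0.018 and 0.018 m and z of tube_ring in the frame of hook between -0.044 and -0.026 m and angle between the x axis of tube_ring and the x axis of hook, either way round below 0.3 rad and contact force between tube_ring and hook above 0.2 N and contact force between the fingers and tube_ring below 0.1 N), for 0.3 s.
3. the lamp's button is held down for three seconds with the ring hanging in front of it (all of step 2 and value of joint lamp_button above 0.004 m), for 2.8 s.
At the end, for the whole second after the job is handed in: The hook points at the lamp (pin within 20 mm of its axis, on its side); the ring hangs at rest and let go by its bore on the rod, axis within 0.3 rad of the rod, centre 26 to 44 mm below the rod's centreline and within 18 mm sideways; the lamp button, held 3 s, is up again (all of step 2 and value of joint lamp_button below 0.0015 m and linear speed of tube_ring below 0.03 m/s and angular speed of tube_ring below 0.5 rad/s); the robot touches nothing.
It fails at once if the tube ring falls (its centre below 40 mm above the bench) (height (world z) of tube_ring below 0.04 m).
It fails at once if the ring is dropped (moves faster than 0.4 m/s while not held, as after a free fall of 8 mm) (linear speed of tube_ring above 0.4 m/s and contact force between the fingers and tube_ring below 0.05 N).
It fails at once if the ring is slammed onto the hook (over 40 N) (contact force between tube_ring and hook above 40 N).
It fails at once if a bystander is moved more than 30 mm (distance of any of eyepiece, diagonal, pot_a, pot_b, pot_c, big_ring, screwdriver from where it was at the start of the episode above 0.03 m).
It also fails if it takes over 72 s, if anything falls off the work surface, if the arm or the gripper's body presses on something with over 40 N, if the wrist force passes 120 N, or if a joint passes its speed limit or range.

## Working session

There is one attempt and no reset: what is moved stays moved. The work goes in short steps, Python scripts to look and compute and a tool call to move; the robot and the scene stay as the last step left them, time stands still between calls to the robot, and variables do not carry over. Pictures are saved under pics/ and viewed, and the job is handed in when it is done.

Besides the shell and the picture viewer there is one more tool, called after "Request:" as name(argument=value, ...) on one line, values as JSON. play_rows: Moves the arm, as the interface text tells. Shift numbers are shares of 150 mm and turn numbers shares of 45 degrees, none past 1 either way. Its arguments: {"type":"object","properties":{"steps":{"type":"array"},"newtons":{"type":"number"}},"required":["steps"]}

```bash
ls; mkdir -p pics; cat > h.py <<'E'
import numpy as np,cv2
from workcell import manip,vision
from scipy.spatial.transform import Rotation as Ro
def grab(n,f=None):
    st=manip.get_state(); d=vision.get_image(n)
    if f: cv2.imwrite('pics/'+f+'.png',d['img'][:,:,::-1])
    d['st']=st; return d
def ray(d,u,v):
    K=np.array(d['camera_matrix'])
    if 'R' in d and d.get('R') is not None:
        R=np.array(d['R']);t=np.array(d['t'])
        r=R.T@np.array([(u-K[0,2])/K[0,0],(v-K[1,2])/K[1,1],1]); return -R.T@t, r/np.linalg.norm(r)
    x=(u-K[0,2])/K[0,0];y=(v-K[1,2])/K[1,1];th=np.hypot(x,y)
    r=np.array([np.sin(th)*x/max(th,1e-9),np.sin(th)*y/max(th,1e-9),np.cos(th)])
    T=np.array(d['T_tool_cam']);st=d['st'];Rt=Ro.from_rotvec(st['eef_rot']).as_matrix()
    return Rt@T[:3,3]+np.array(st['ee_pos']), Rt@(T[:3,:3]@r)
def plane(d,u,v,z):
    o,r=ray(d,u,v); return o+r*(z-o[2])/r[2]
def two(a,b):
    (o1,r1),(o2,r2)=a,b
    A=np.stack([r1,-r2],1);s=np.linalg.lstsq(A,o2-o1,rcond=None)[0]
    p,q=o1+s[0]*r1,o2+s[1]*r2
    return (p+q)/2,np.linalg.norm(p-q)
def proj(d,X):
    K=np.array(d['camera_matrix'])
    if 'R' in d and d.get('R') is not None:
        c=np.array(d['R'])@X+np.array(d['t']); return (K@c/c[2])[:2]
    T=np.array(d['T_tool_cam']);st=d['st'];Rt=Ro.from_rotvec(st['eef_rot']).as_matrix()
    c=T[:3,:3].T@(Rt.T@(np.array(X)-np.array(st['ee_pos']))-T[:3,3]);th=np.arctan2(np.hypot(c[0],c[1]),c[2]);n=np.hypot(c[0],c[1])
    return np.array([K[0,2]+K[0,0]*th*c[0]/n,K[1,2]+K[1,1]*th*c[1]/n])
E
python3 - <<'E'
from h import *
for n in ['scene','side','wrist']:
    d=grab(n,n+'0');print(n,d['img'].shape,{k:np.round(np.array(v),3).tolist() for k,v in d.items() if k not in('img','st')})
print(manip.get_state(),manip.grip_point_offset)
E
```

```text
pics
scene (384, 512, 3) {'camera_matrix': [[392.789, 0.0, 252.482], [0.0, 392.789, 191.104], [0.0, 0.0, 1.0]], 'R': [[-0.195, 0.981, -0.017], [0.593, 0.104, -0.798], [-0.781, -0.166, -0.602]], 't': [0.104, -0.164, 1.361]}
side (384, 512, 3) {'camera_matrix': [[486.404, 0.0, 260.191], [0.0, 486.404, 190.484], [0.0, 0.0, 1.0]], 'R': [[-0.895, -0.447, 0.005], [-0.341, 0.676, -0.653], [0.288, -0.586, -0.758]], 't': [0.415, 0.25, 1.114]}
wrist (384, 512, 3) {'camera_matrix': [[297.319, 0.0, 255.676], [0.0, 297.319, 186.961], [0.0, 0.0, 1.0]], 'T_tool_cam': [[0.001, -0.95, -0.311, 0.08], [1.0, 0.001, 0.0, 0.001], [-0.0, -0.311, 0.95, -0.142], [0.0, 0.0, 0.0, 1.0]]}
{'time': 0.15, 'joints': array([-1.37057503e+00,  3.00340182e-01,  1.52145023e+00, -8.52101240e-06,
        1.32068165e+00, -6.65695272e-02]), 'qvel': array([ 0.00247447, -0.0016421 , -0.00083909,  0.00175532, -0.00017309,
        0.00121117]), 'tau': array([ 7.86819401e-04, -5.43666923e+01, -3.61887288e+01, -2.62627577e-05,
        3.12810487e-03, -4.85996736e-06]), 'ee_pos': array([ 0.14497623, -0.53036359,  0.23084848]), 'eef_rot': array([-3.11281325e+00, -4.17718948e-01,  1.05152035e-04]), 'ft_force': array([0.68121426, 0.02521386, 0.94843586]), 'moment': array([ 0.01686487,  0.02321622, -0.01272568]), 'finger_gap': 0.08580586226676216} 0.0187
```

View pics/scene0.png

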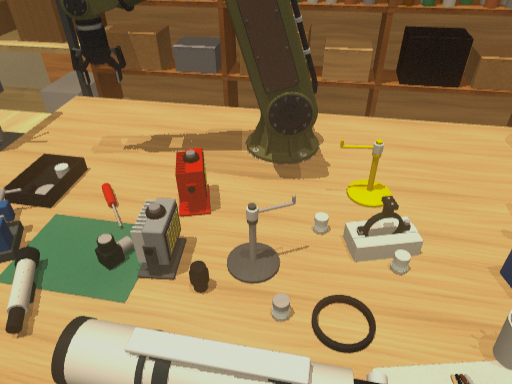

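View pics/side0.png

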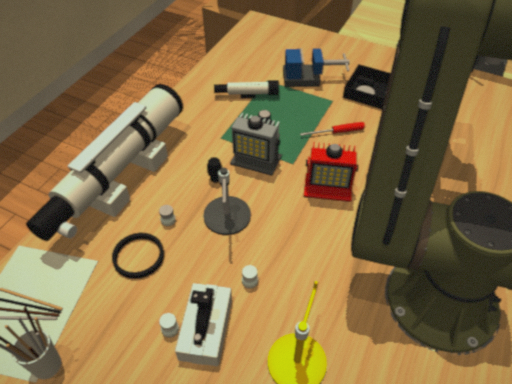

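View pics/wrist0.png

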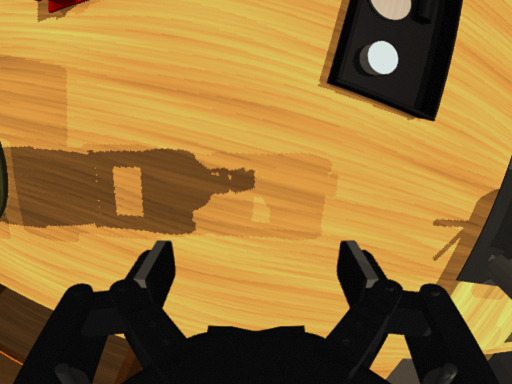

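Candidates, as scene-view pixels:
- **Lamp:** the grey box at (157,238) is the target. The red look-alike at (193,182) stays alone.
- **Stand:** the dark stand at (252,225) is the target. The yellow look-alike at (371,170) stays alone.
- **Ring:** the footed ring in the foam at (384,220) is the target. The plain big ring at (343,323) is a bystander.

I'll check these choices in zoomed crops.

```bash
python3 - <<'E'
import cv2,numpy as np
a=cv2.imread('pics/scene0.png');b=cv2.imread('pics/side0.png')
def c(i,x,y,w,h,f):return cv2.resize(i[y:y+h,x:x+w],None,fx=f,fy=f,interpolation=cv2.INTER_CUBIC)
cv2.imwrite('pics/c1.png',c(a,120,180,190,120,4))
cv2.imwrite('pics/c2.png',c(a,335,180,100,90,6))
cv2.imwrite('pics/c3.png',c(b,170,90,130,150,4))
cv2.imwrite('pics/c4.png',c(b,165,270,80,100,6))
E
```

```text
(no output)
```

View pics/c1.png

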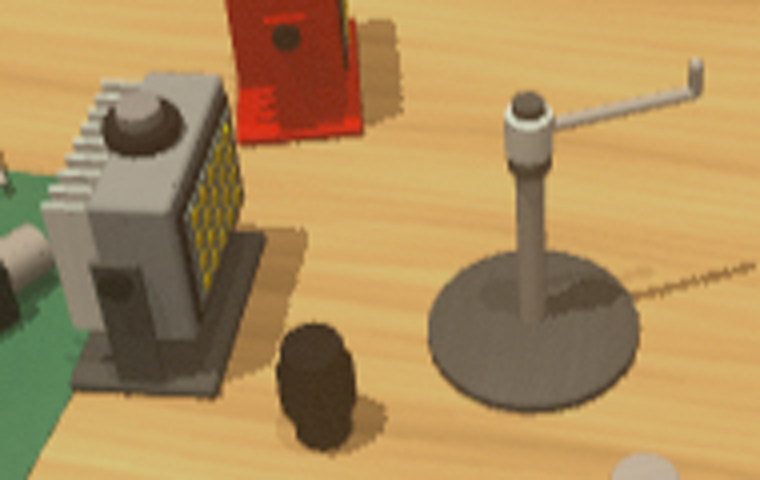

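View pics/c2.png

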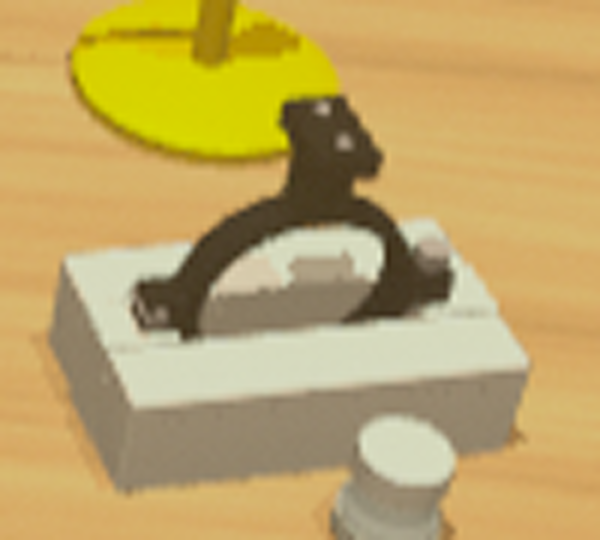

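View pics/c3.png

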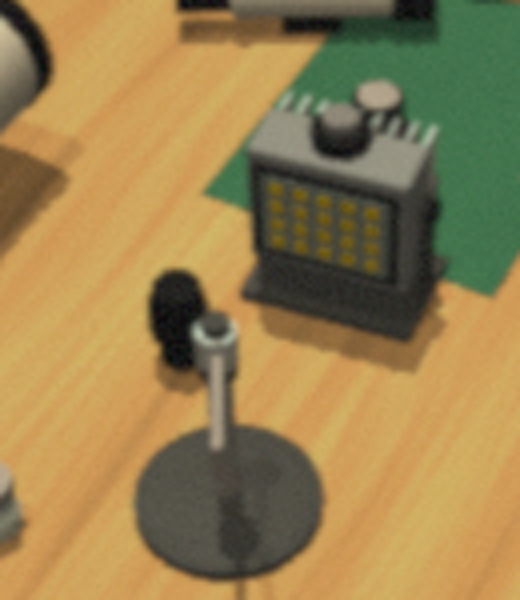

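View pics/c4.png

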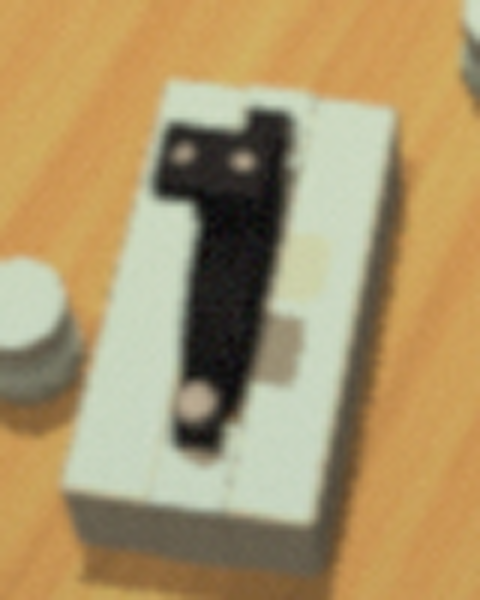

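```bash
cat > m1.py <<'E'
from h import *
import pickle
S=grab('scene');D=grab('side');pickle.dump((S,D),open('sd.pkl','wb'))
A=lambda x,y:ray(S,120+x/4,180+y/4)
B=lambda x,y:ray(S,335+x/6,180+y/6)
C=lambda x,y:ray(D,170+x/4,90+y/4)
E=lambda x,y:ray(D,165+x/6,270+y/6)
def pr(n,a,b):
    p,e=two(a,b);print(n,p.round(4),'gap',round(e,4));return p
hd=pr('headtop',A(528,103),C(215,322)); pr('button',A(141,108),C(341,115)); 
pr('screw1',B(322,108),E(244,160));pr('screw2',B(344,142),E(182,153))
f=pr('footmid',B(333,125),E(213,157))
P=lambda r,z:(r[0]+r[1]*(z-r[0][2])/r[1][2])
print('tip',P(A(696,62),.177),'head',P(A(528,103),.175),P(C(215,322),.175))
print('base c',P(A(534,330),.016),P(C(229,500),.016))
print('button',P(A(141,104),.152),P(C(341,115),.152))
print('foam side',[P(E(*c),.05).round(3) for c in [(165,82),(395,105),(315,522),(65,490)]])
print('foam scene',[P(B(*c),.05).round(3) for c in [(65,260),(430,222),(525,372),(130,408)]])
# lamp top front edge corners
print('lamp side front top',[P(C(*c),.14).round(3) for c in [(250,152),(405,190),(440,130),(290,105)]])
print('lamp scene front top',[P(A(*c),.14).round(3) for c in [(182,210),(222,78),(150,74),(95,208)]])
E
python3 m1.py
```

```text
headtop [0.5568 0.0069 0.1713] gap 0.0004
button [ 0.5806 -0.2019  0.1582] gap 0.0018
screw1 [0.4375 0.2963 0.1398] gap 0.001
screw2 [0.4571 0.3029 0.1397] gap 0.0005
footmid [0.4472 0.2997 0.1396] gap 0.0007
tip [0.51382995 0.08968499 0.177     ] head [0.56103995 0.00765911 0.175     ] [0.55490586 0.01010836 0.175     ]
base c [0.57202222 0.01046732 0.016     ] [0.55041827 0.01651914 0.016     ]
button [ 0.571215   -0.20625849  0.152     ] [ 0.58406316 -0.20959839  0.152     ]
foam side [array([0.511, 0.243, 0.05 ]), array([0.431, 0.213, 0.05 ]), array([0.379, 0.362, 0.05 ]), array([0.459, 0.39 , 0.05 ])]
foam scene [array([0.437, 0.213, 0.05 ]), array([0.387, 0.36 , 0.05 ]), array([0.472, 0.385, 0.05 ]), array([0.518, 0.238, 0.05 ])]
lamp side front top [array([ 0.627, -0.162,  0.14 ]), array([ 0.52 , -0.175,  0.14 ]), array([ 0.525, -0.238,  0.14 ]), array([ 0.626, -0.215,  0.14 ])]
lamp scene front top [array([ 0.635, -0.159,  0.14 ]), array([ 0.527, -0.177,  0.14 ]), array([ 0.531, -0.22 ,  0.14 ]), array([ 0.642, -0.204,  0.14 ])]
```

Measured so far: post at about (0.557, 0.007), hook tip about (0.514, 0.090), lamp button about (0.58, -0.20), ring foot about (0.447, 0.300). Next I'll raise the arm and move over for a wrist-camera look.

```bash
cat >> h.py <<'E'
def row(x,y,z,yaw):
    st=manip.get_state();R=Ro.from_rotvec(st['eef_rot']);p=np.array(st['ee_pos'])
    s=R.inv().apply(np.array([x,y,z])-p)/.15
    Rt=Ro.from_euler('z',np.deg2rad(yaw))*Ro.from_euler('x',np.pi)
    t=np.rad2deg((R.inv()*Rt).as_rotvec())/45
    print('row',np.round(s,3).tolist(),np.round(t,3).tolist())
def now():
    st=manip.get_state();x=Ro.from_rotvec(st['eef_rot']).as_matrix()
    print('t',round(st['time'],2),'p',np.round(st['ee_pos'],4),'yaw',round(np.rad2deg(np.arctan2(x[1,0],x[0,0])),2),'zdir',x[:,2].round(3),'F',np.round(st['ft_force'],1),'gap',round(st['finger_gap'],4),'j',np.round(st['joints'],2))
E
python3 -c "
from h import *
now();row(.49,-.07,.33,15)"
```

```text
t 0.25 p [ 0.145  -0.5304  0.231 ] yaw 15.29 zdir [-0.     0.001 -1.   ] F [-0.5  0.3  0.1] gap 0.0852 j [-1.37  0.3   1.52 -0.    1.32 -0.07]
row [3.028, -2.355, -0.659] [-0.001, 0.0, 0.006]
```

Request:
play_rows(steps=[0.5,-0.4,-0.66,0,0,0,0,1,-0.78,-0.66,0,0,0,0,1,-0.78,-0.66,0,0,0,0,1,-0.78,-0.66,0,0,0,0,1,-0.78,-0.66,0,0,0,0])

```text
time: 0.67
ee_pos: [0.2546, -0.3828, 0.3274]
eef_rot: [-3.113, -0.417, -0.0]
ft_force: [0.6, -0.1, -0.3]
finger_gap: 0.025
```

Request:
play_rows(steps=[1,-0.78,0,0,0,0,0,1,-0.78,0,0,0,0,0,1,-0.78,0,0,0,0,0,1,-0.78,0,0,0,0,0,1,-0.78,0,0,0,0,0])

```text
time: 1.08
ee_pos: [0.3699, -0.2276, 0.3277]
eef_rot: [-3.113, -0.419, -0.001]
ft_force: [0.1, -0.7, -0.1]
finger_gap: -0.0001
```

Request:
play_rows(steps=[1,-0.78,0,0,0,0,0,1,-0.78,0,0,0,0,0,1,-0.78,0,0,0,0,0,1,-0.78,0,0,0,0,0,1,-0.78,0,0,0,0,0])

```text
time: 1.5
ee_pos: [0.4849, -0.0721, 0.3278]
eef_rot: [-3.112, -0.422, -0.001]
ft_force: [0.5, -1.0, -0.9]
finger_gap: 0.0001
```

```bash
python3 -c "
from h import *
now();row(.49,-.07,.33,15);row(.48,.05,.33,15)
d=grab('wrist','w1');now()"
```

```text
t 1.5 p [ 0.4849 -0.0721  0.3278] yaw 15.44 zdir [ 0.001  0.001 -1.   ] F [ 0.5 -1.  -0.9] gap 0.0001 j [-0.22  0.11  1.53  0.    1.5   1.08]
row [0.037, -0.004, -0.015] [-0.001, -0.001, 0.01]
row [0.185, -0.793, -0.014] [-0.001, -0.001, 0.01]
t 1.55 p [ 0.4862 -0.0701  0.3274] yaw 15.54 zdir [ 0.001  0.002 -1.   ] F [ 1.4  1.5 -0.1] gap 0.0002 j [-0.22  0.11  1.53  0.    1.5   1.08]
```

View pics/w1.png

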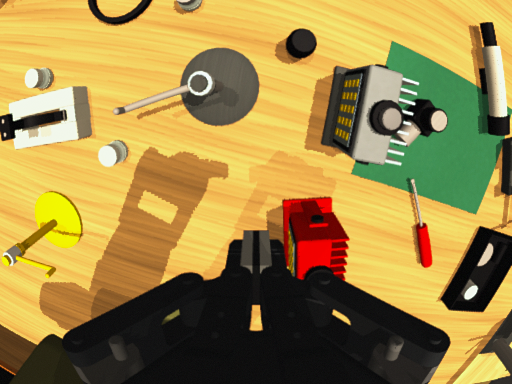

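The wrist view shows the head top at about (201,82), the pin at about (120,110), the button at about (387,117) and the lamp box. I'll refine these points and move the camera for a second view.

```bash
python3 - <<'E'
import cv2
a=cv2.imread('pics/w1.png')
cv2.imwrite('pics/w1a.png',cv2.resize(a[40:140,100:270],None,fx=4.5,fy=4.5,interpolation=cv2.INTER_CUBIC))
cv2.imwrite('pics/w1b.png',cv2.resize(a[50:180,310:460],None,fx=4.5,fy=4.5,interpolation=cv2.INTER_CUBIC))
E
```

```text
(no output)
```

View pics/w1a.png

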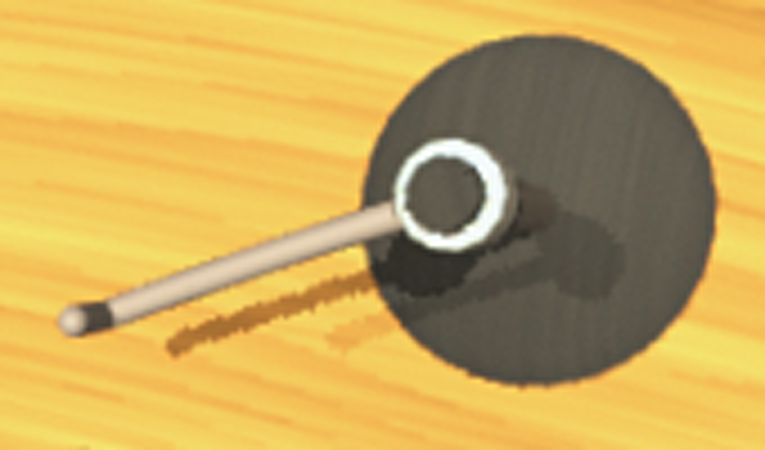

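View pics/w1b.png

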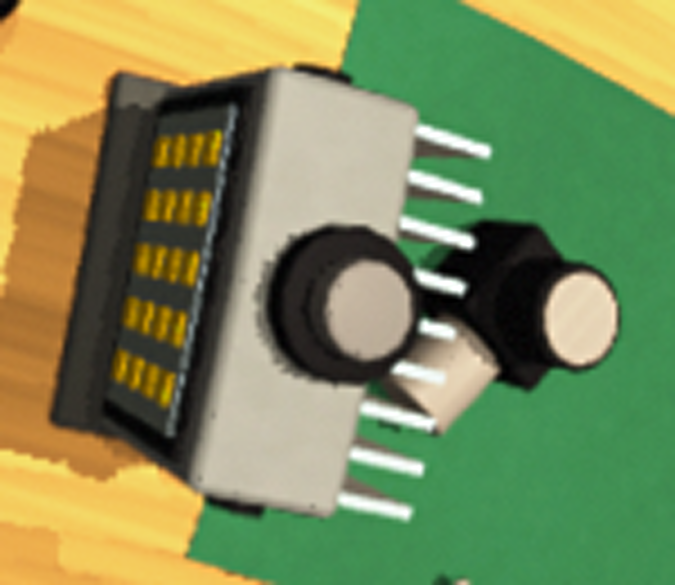

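Request:
play_rows(steps=[0.1,-0.4,0,0,0,0,0,0.2,-0.9,0,0,0,0,0,0.2,-0.9,0,0,0,0,0,0.2,-0.9,0,0,0,0,0,0.2,-0.9,0,0,0,0,0])

```text
time: 1.97
ee_pos: [0.4785, 0.0711, 0.3277]
eef_rot: [-3.11, -0.43, -0.001]
ft_force: [-0.1, 0.2, 0.6]
finger_gap: 0.0001
```

```bash
python3 - <<'E'
from h import *
import pickle
d=grab('wrist','w2');now();pickle.dump(d,open('w2.pkl','wb'))
E
```

```text
t 2.02 p [0.4787 0.0694 0.3276] yaw 15.71 zdir [ 0.001  0.002 -1.   ] F [-0.5 -0.1  0.1] gap 0.0 j [0.07 0.09 1.55 0.   1.5  1.36]
```

View pics/w2.png

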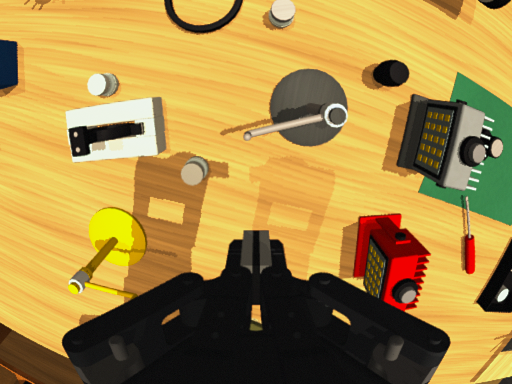

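```bash
python3 - <<'E'
import cv2
a=cv2.imread('pics/w2.png')
cv2.imwrite('pics/w2a.png',cv2.resize(a[60:160,230:360],None,fx=5,fy=5,interpolation=cv2.INTER_CUBIC))
cv2.imwrite('pics/w2b.png',cv2.resize(a[85:205,390:510],None,fx=5,fy=5,interpolation=cv2.INTER_CUBIC))
cv2.imwrite('pics/w2c.png',cv2.resize(a[70:180,50:210],None,fx=5,fy=5,interpolation=cv2.INTER_CUBIC))
E
```

```text
(no output)
```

View pics/w2a.png

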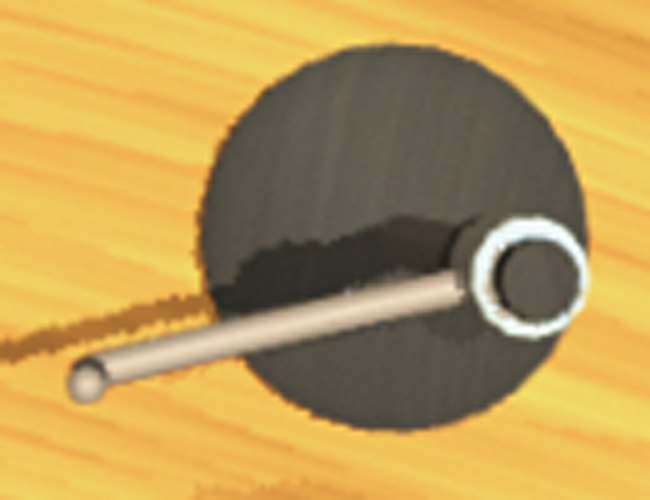

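View pics/w2b.png

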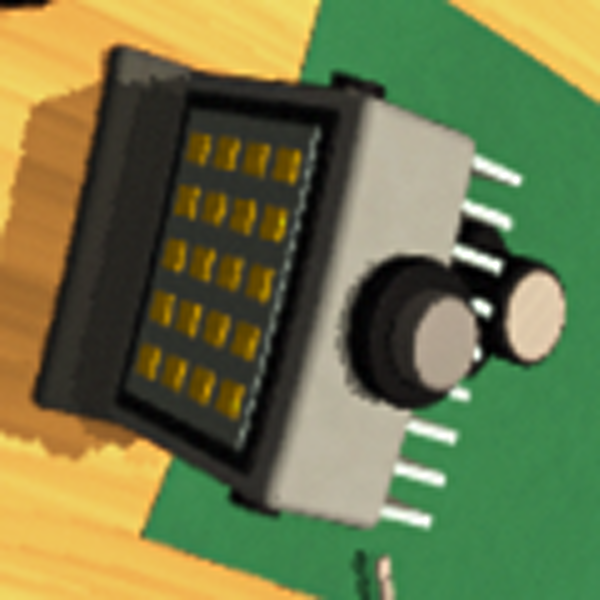

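View pics/w2c.png

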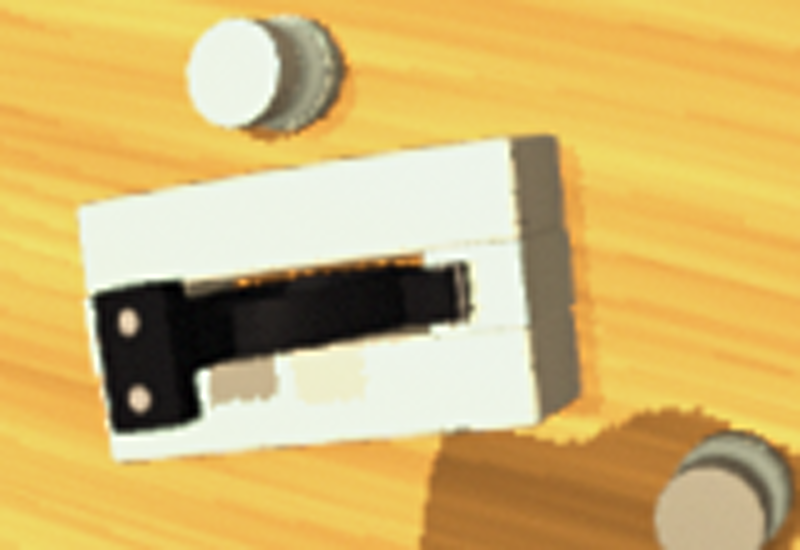

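```bash
cat > m2.py <<'E'
from h import *
import pickle,copy
S,D=pickle.load(open('sd.pkl','rb'));W2=pickle.load(open('w2.pkl','rb'));W1=copy.deepcopy(W2)
W1['st']['ee_pos']=np.array([.4852,-.0716,.3277]);W1['st']['eef_rot']=np.array([-3.112,-.422,-.001])
def multi(n,rs):
    A=np.zeros((3,3));b=np.zeros(3)
    for o,r in rs:
        M=np.eye(3)-np.outer(r,r);A+=M;b+=M@o
    p=np.linalg.solve(A,b);print(n,p.round(4),[round(1e3*np.linalg.norm((np.eye(3)-np.outer(r,r))@(p-o)),1) for o,r in rs]);return p
h=multi('head',[ray(W1,200.4,83.3),ray(W2,336,115.4),ray(S,252,205.9),ray(D,223.75,170.6)])
multi('head w',[ray(W1,200.4,83.3),ray(W2,336,115.4)])
t=multi('tip',[ray(W1,115.6,111.3),ray(W2,247.2,137),ray(S,294,195.5)])
b=multi('button',[ray(W1,392.2,118.9),ray(W2,479.2,153.6),ray(S,155.2,206.5),ray(D,255.2,118.5)])
multi('button w',[ray(W1,392.2,118.9),ray(W2,479.2,153.6)])
c1=multi('fc1',[ray(W1,371.1,65.6),ray(W2,465.6,104.4),ray(D,170+250/4,90+152/4),ray(S,120+182/4,180+210/4)])
c2=multi('fc2',[ray(W1,355.6,159.6),ray(W2,443,185),ray(D,170+405/4,90+190/4),ray(S,120+222/4,180+78/4)])
s1=multi('s1',[ray(W2,75.6,134.4),ray(S,335+344/6,180+142/6),ray(D,165+182/6,270+153/6)])
s2=multi('s2',[ray(W2,78,149.6),ray(S,335+322/6,180+108/6),ray(D,165+244/6,270+160/6)])
print('foot',(s1+s2)/2,'yaw',np.rad2deg(np.arctan2(*(s1-s2)[1::-1])))
e=c2-c1;print('edge len',np.linalg.norm(e),'front mid',(c1+c2)/2,'lamp x yaw',np.rad2deg(np.arctan2(e[1],e[0]))+90)
m=(c1+c2)/2-h;print('front mid from head: yaw',np.rad2deg(np.arctan2(m[1],m[0])),'d',np.hypot(*m[:2]))
m=t-h;print('hook yaw',np.rad2deg(np.arctan2(m[1],m[0])),np.hypot(*m[:2]))
m=b-h;print('button yaw',np.rad2deg(np.arctan2(m[1],m[0])),np.hypot(*m[:2]))
E
python3 m2.py
```

```text
head [0.5578 0.0066 0.1705] [np.float64(1.5), np.float64(1.2), np.float64(1.1), np.float64(0.7)]
head w [0.5584 0.0063 0.1653] [np.float64(0.1), np.float64(0.1)]
tip [0.5113 0.0891 0.175 ] [np.float64(0.1), np.float64(0.4), np.float64(0.4)]
button [ 0.5817 -0.2022  0.1603] [np.float64(0.9), np.float64(1.3), np.float64(1.5), np.float64(1.3)]
button w [ 0.5823 -0.2017  0.1624] [np.float64(0.0), np.float64(0.0)]
fc1 [ 0.6329 -0.1657  0.1385] [np.float64(2.3), np.float64(5.3), np.float64(4.2), np.float64(4.9)]
fc2 [ 0.5226 -0.1822  0.1353] [np.float64(3.5), np.float64(0.6), np.float64(1.8), np.float64(2.2)]
s1 [0.4571 0.3028 0.1395] [np.float64(0.3), np.float64(0.4), np.float64(0.2)]
s2 [0.4378 0.2961 0.1396] [np.float64(0.5), np.float64(0.6), np.float64(0.6)]
foot [0.44745659 0.29945318 0.13954789] yaw 19.040488272798118
edge len 0.11160033597182609 front mid [ 0.57774919 -0.17396172  0.13691923] lamp x yaw -81.49889206733886
front mid from head: yaw -83.68888017185783 d 0.1816821673139136
hook yaw 119.40746374561026 0.0946334074698557
button yaw -83.45983262837844 0.21015916282546449
```

Measurements agree closely: hook length comes out at 94.6 mm against 95 in the text. The hook is at 119° and the lamp is at 276.7° (-83.3°) seen from the post at (0.558, 0.0065). I'll push the hook anticlockwise with closed fingers.

```bash
python3 -c "
from h import *
row(.547,.087,.2,15.7);row(.547,.087,.146,15.7)"
```

```text
row [0.469, 0.011, 0.851] [-0.002, -0.001, 0.0]
row [0.469, 0.012, 1.211] [-0.002, -0.001, 0.0]
```

Request:
play_rows(steps=[0.23,0,0.2,0,0,0,0,0.47,0.01,0.4,0,0,0,0,0.47,0.01,0.7,0,0,0,0,0.47,0.01,0.95,0,0,0,0,0.47,0.01,1,0,0,0,0])

```text
time: 2.43
ee_pos: [0.5453, 0.0859, 0.1712]
eef_rot: [-3.11, -0.427, 0.012]
ft_force: [-0.4, 0.7, -0.2]
finger_gap: 0.0001
```

```bash
cat >> h.py <<'E'
post=np.array([.558,.0065])
def arc(ths,r=.075,dl=.016,z=.146,yaw=15.7):
    for t in ths:
        a=np.deg2rad(t);u=np.array([np.cos(a),np.sin(a)]);n=np.array([-u[1],u[0]])
        p=post+r*u-dl*n;print(t,end=' ');row(p[0],p[1],z,yaw)
E
python3 -c "
from h import *
now();row(.547,.087,.146,15.7);arc([119,131,143,155,167])"
```

```text
t 2.43 p [0.5453 0.0859 0.1712] yaw 15.65 zdir [-0.008  0.001 -1.   ] F [-0.4  0.7 -0.2] gap 0.0001 j [0.09 0.36 1.58 0.   1.2  1.39]
row [0.014, -0.004, 0.168] [-0.004, 0.009, -0.001]
119 row [-0.072, 0.022, 0.169] [-0.004, 0.009, -0.001]
131 row [-0.178, 0.035, 0.169] [-0.004, 0.009, -0.001]
143 row [-0.278, 0.071, 0.17] [-0.004, 0.009, -0.001]
155 row [-0.37, 0.126, 0.17] [-0.004, 0.009, -0.001]
167 row [-0.448, 0.2, 0.171] [-0.004, 0.009, -0.001]
```

Request:
play_rows(steps=[0.014,0,0.17,0,0,0,0,0.01,0,0.17,0,0,0,0,-0.07,0.02,0.17,0,0,0,0,-0.13,0.028,0.17,0,0,0,0,-0.18,0.035,0.17,0,0,0,0])

```text
time: 2.85
ee_pos: [0.5206, 0.0726, 0.1472]
eef_rot: [-3.111, -0.426, 0.009]
ft_force: [3.6, 0.0, -0.2]
finger_gap: -0.0004
```

```bash
python3 -c "
from h import *
now();arc([141,151,161,171,181])
d=grab('side','s1')"
```

```text
t 2.85 p [0.5206 0.0726 0.1472] yaw 15.6 zdir [-0.006  0.001 -1.   ] F [ 3.6  0.  -0.2] gap -0.0004 j [0.07 0.34 1.68 0.   1.13 1.37]
141 row [-0.081, 0.022, 0.008] [-0.003, 0.007, -0.002]
151 row [-0.16, 0.064, 0.008] [-0.003, 0.007, -0.002]
161 row [-0.229, 0.119, 0.009] [-0.003, 0.007, -0.002]
171 row [-0.289, 0.186, 0.009] [-0.003, 0.007, -0.002]
181 row [-0.335, 0.262, 0.009] [-0.003, 0.007, -0.002]
```

View pics/s1.png

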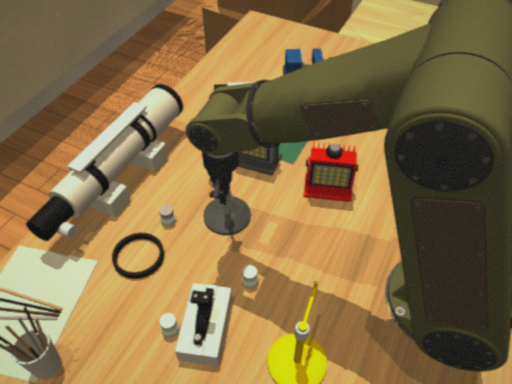

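A force of 3.6 N shows contact with the rod, so the push goes on.

Request:
play_rows(steps=[-0.08,0.022,0.008,0,0,0,0,-0.16,0.064,0.008,0,0,0,0,-0.23,0.12,0.008,0,0,0,0,-0.29,0.186,0.008,0,0,0,0,-0.335,0.262,0.008,0,0,0,0])

```text
time: 3.32
ee_pos: [0.4818, 0.0201, 0.147]
eef_rot: [-3.111, -0.426, 0.008]
ft_force: [2.6, 3.2, 2.0]
finger_gap: -0.0006
```

```bash
python3 -c "
from h import *
now();arc([191,201,211,221,231])
d=grab('wrist','w3')"
```

```text
t 3.32 p [0.4818 0.0201 0.147 ] yaw 15.6 zdir [-0.005  0.001 -1.   ] F [2.6 3.2 2. ] gap -0.0006 j [-0.03  0.24  1.8   0.    1.1   1.26]
191 row [-0.025, 0.077, 0.006] [-0.003, 0.006, -0.002]
201 row [-0.043, 0.165, 0.006] [-0.003, 0.006, -0.002]
211 row [-0.045, 0.254, 0.006] [-0.003, 0.006, -0.002]
221 row [-0.032, 0.342, 0.006] [-0.003, 0.006, -0.002]
231 row [-0.004, 0.427, 0.006] [-0.003, 0.006, -0.002]
```

View pics/w3.png

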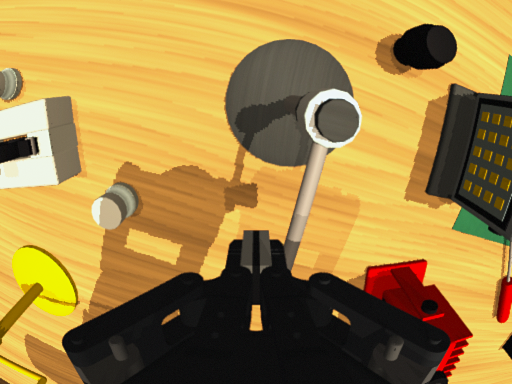

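Request:
play_rows(steps=[-0.025,0.077,0.006,0,0,0,0,-0.043,0.165,0.006,0,0,0,0,-0.045,0.254,0.006,0,0,0,0,-0.032,0.342,0.006,0,0,0,0,-0.004,0.427,0.006,0,0,0,0])

```text
time: 3.78
ee_pos: [0.4982, -0.0444, 0.1459]
eef_rot: [-3.111, -0.424, 0.01]
ft_force: [-1.6, 2.3, 0.8]
finger_gap: 0.0003
```

```bash
python3 -c "
from h import *
now();arc([241,251,261,268,273])"
```

```text
t 3.78 p [ 0.4982 -0.0444  0.1459] yaw 15.53 zdir [-0.006  0.001 -1.   ] F [-1.6  2.3  0.8] gap 0.0003 j [-0.16  0.28  1.75 -0.    1.11  1.14]
241 row [0.048, 0.061, -0.001] [-0.003, 0.008, -0.004]
251 row [0.104, 0.131, -0.001] [-0.003, 0.008, -0.004]
261 row [0.17, 0.19, -0.002] [-0.003, 0.008, -0.004]
268 row [0.223, 0.224, -0.002] [-0.003, 0.008, -0.004]
273 row [0.262, 0.245, -0.003] [-0.003, 0.008, -0.004]
```

Request:
play_rows(steps=[0.048,0.061,0,0,0,0,0,0.104,0.131,0,0,0,0,0,0.17,0.19,0,0,0,0,0,0.205,0.212,0,0,0,0,0,0.223,0.224,0,0,0,0,0])

```text
time: 4.2
ee_pos: [0.5399, -0.0684, 0.1452]
eef_rot: [-3.111, -0.423, 0.012]
ft_force: [-2.6, 1.2, 0.4]
finger_gap: -0.0003
```

```bash
python3 -c "
from h import *
now();arc([273,275,277,279])
import pickle
d=grab('wrist','w4');pickle.dump(d,open('w4.pkl','wb'))"
```

```text
t 4.2 p [ 0.5399 -0.0684  0.1452] yaw 15.49 zdir [-0.008  0.001 -1.   ] F [-2.6  1.2  0.4] gap -0.0003 j [-0.19  0.38  1.63 -0.    1.14  1.11]
273 row [0.037, 0.016, -0.005] [-0.004, 0.009, -0.005]
275 row [0.053, 0.024, -0.006] [-0.004, 0.009, -0.005]
277 row [0.07, 0.03, -0.006] [-0.004, 0.009, -0.005]
279 row [0.087, 0.036, -0.006] [-0.004, 0.009, -0.005]
```

View pics/w4.png

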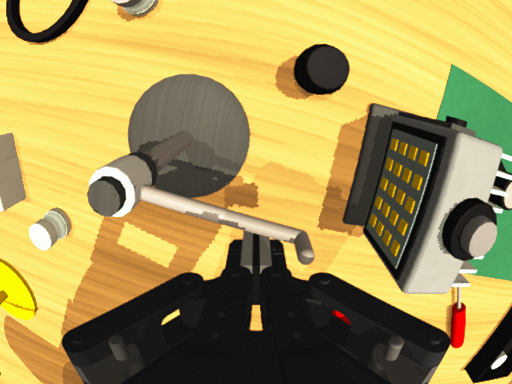

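```bash
python3 -c "
from h import *
import pickle
d=pickle.load(open('w4.pkl','rb'))
h=plane(d,112,196,.173);t=plane(d,306,257,.175);b=plane(d,483,238,.161);m=t-post_ if 0 else t[:2]-post
print(h,t,b,np.rad2deg(np.arctan2(*m[::-1])),np.hypot(*m)); m=t-h;print(np.rad2deg(np.arctan2(m[1],m[0])),np.hypot(*m[:2]))
r=plane(d,240,221,.155)[:2]-plane(d,150,193,.155)[:2];print(np.rad2deg(np.arctan2(*r[::-1])))
"
```

```text
[0.56039589 0.00270705 0.173     ] [ 0.55669888 -0.08774847  0.175     ] [ 0.58341955 -0.20111842  0.161     ] -90.79093132575727 0.09425744591514035
-92.3404342795732 0.09053102955805517
-92.40454864447334
```

The hook is at about -91.5°, matching the commanded pusher angle. I'll push on to about -83.5°.

Request:
play_rows(steps=[0.035,0.016,-0.005,0,0,0,0,0.067,0.029,-0.005,0,0,0,0,0.067,0.029,-0.005,0,0,0,0])

```text
time: 4.5
ee_pos: [0.5515, -0.0697, 0.146]
eef_rot: [-3.111, -0.424, 0.011]
ft_force: [-0.5, 0.7, 0.8]
finger_gap: 0.0003
```

```bash
python3 -c "
from h import *
now()
import pickle
d=grab('wrist','w5');pickle.dump(d,open('w5.pkl','wb'))"
```

```text
t 4.5 p [ 0.5515 -0.0697  0.146 ] yaw 15.52 zdir [-0.007  0.001 -1.   ] F [-0.5  0.7  0.8] gap 0.0003 j [-0.19  0.4   1.59 -0.    1.15  1.11]
```

View pics/w5.png

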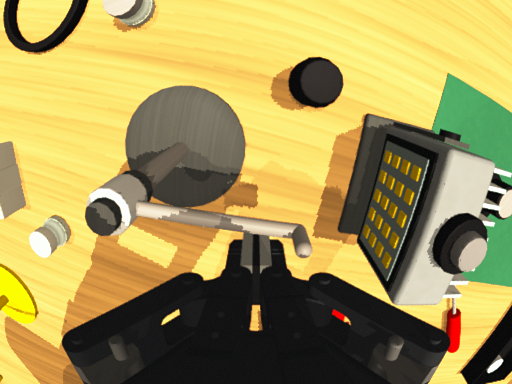

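Next: back off from the rod, rise, and check from above.

Request:
play_rows(steps=[-0.2,0,0,0,0,0,0,-0.25,0,-0.1,0,0,0,0,-0.35,-0.2,-0.5,0,0,0,0,-0.45,-0.45,-0.95,0,0,0,80,-0.45,-0.45,-1,0,0,0,80])

```text
time: 4.97
ee_pos: [0.4761, -0.0327, 0.2723]
eef_rot: [-3.112, -0.423, 0.01]
ft_force: [0.8, 0.7, 0.8]
finger_gap: 0.0234
```

Request:
play_rows(steps=[0,0,-0.15,0,0,0,80,0,0,-0.15,0,0,0,80])

```text
time: 5.13
ee_pos: [0.477, -0.0321, 0.3006]
eef_rot: [3.111, 0.425, 0.004]
ft_force: [-0.1, -0.4, 0.3]
finger_gap: 0.0481
```

```bash
python3 -c "
from h import *
import pickle
d=grab('wrist','w6');now();pickle.dump(d,open('w6.pkl','wb'))
cv2.imwrite('pics/w6a.png',cv2.resize(d['img'][40:200,150:410,::-1],None,fx=3,fy=3,interpolation=cv2.INTER_CUBIC))"
```

```text
t 5.18 p [ 0.4767 -0.0324  0.2976] yaw 15.54 zdir [-0.001 -0.001 -1.   ] F [-0.  -0.5 -0.7] gap 0.0553 j [-0.14  0.09  1.62 -0.    1.44  1.16]
```

View pics/w6.png

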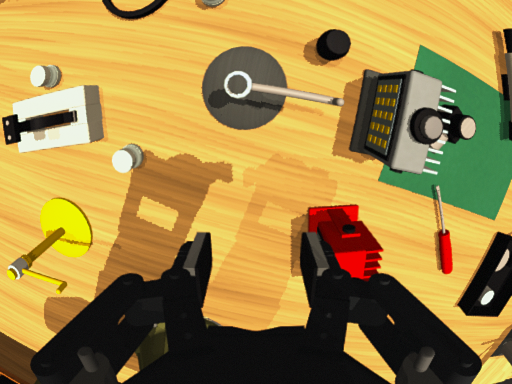

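View pics/w6a.png

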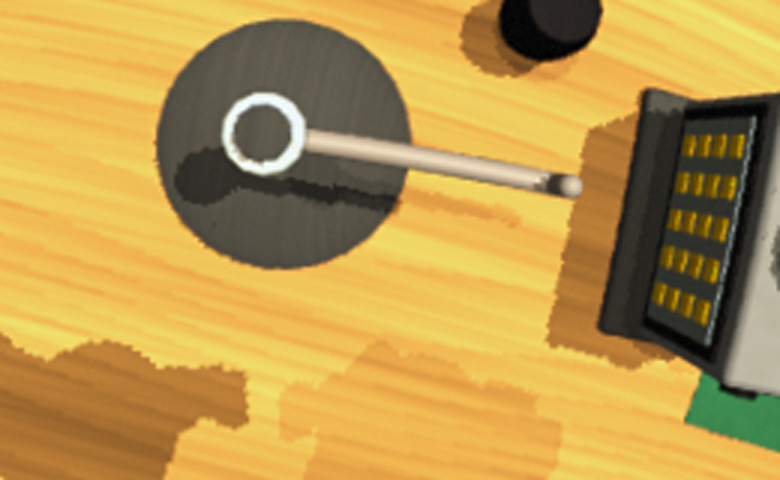

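```bash
python3 -c "
from h import *
import pickle
d=pickle.load(open('w6.pkl','rb'))
h=plane(d,150+264/3,40+134/3,.173);t=plane(d,150+572/3,40+187/3,.175);b=plane(d,428.5,125,.16);
# LED window centre: corners of front face
w=plane(d,150+697/3,40+228/3,.089)
ang=lambda m:round(np.rad2deg(np.arctan2(m[1],m[0])),2)
print(h,t,b,w);print('hook',ang(t-h),ang(t[:2]-post),'button dir',ang(b-h),'window dir',ang(w-h), ang(w[:2]-post))
now();row(.4475,.2995,.22,19.1);row(.4475,.2995,.15,19.1)
"
```

```text
[0.55791036 0.00581155 0.173     ] [ 0.56958297 -0.0879189   0.175     ] [ 0.58242682 -0.19553901  0.16      ] [ 0.57666344 -0.17075975  0.089     ]
hook -82.9 -83.01 button dir -83.06 window dir -83.94 -83.99
t 5.18 p [ 0.4767 -0.0324  0.2976] yaw 15.54 zdir [-0.001 -0.001 -1.   ] F [-0.  -0.5 -0.7] gap 0.0553 j [-0.14  0.09  1.62 -0.    1.44  1.16]
row [0.405, -2.184, 0.516] [0.0, 0.001, -0.079]
row [0.406, -2.184, 0.983] [0.0, 0.001, -0.079]
```

Hook is at -83°, lamp direction is -83 to -84°: within 1°. Next is the ring.

Request:
play_rows(steps=[0.1,-0.27,0,0,0,0,70,0.15,-0.54,0,0,0,-0.04,70,0.2,-0.81,0,0,0,-0.079,70,0.2,-1,0,0,0,-0.079,70,0.2,-1,0,0,0,-0.079,70])

```text
time: 5.6
ee_pos: [0.4642, 0.1239, 0.2964]
eef_rot: [-3.097, -0.527, 0.004]
ft_force: [-0.1, -0.2, -0.6]
finger_gap: 0.0701
```

Request:
play_rows(steps=[0.1,-0.27,0,0,0,0,70,0.15,-0.54,0,0,0,0,70,0.2,-0.81,0,0,0,0,70,0.2,-1,0,0,0,0,70,0.2,-1,0,0,0,0,70])

```text
time: 6.02
ee_pos: [0.4414, 0.2792, 0.295]
eef_rot: [-3.096, -0.533, 0.006]
ft_force: [0.1, 0.2, -0.8]
finger_gap: 0.0701
```

```bash
python3 -c "
from h import *
import pickle
d=grab('wrist','w7');now();pickle.dump(d,open('w7.pkl','wb'));row(.4475,.2995,.2,19.1);row(.4475,.2995,.117,19.1)
print(proj(d,np.array([.4571,.3028,.1395])),proj(d,np.array([.4378,.2961,.1395])))"
```

```text
t 6.07 p [0.4422 0.2771 0.2951] yaw 19.51 zdir [-0.004 -0.001 -1.   ] F [ 0.3 -0.4 -0.7] gap 0.07 j [0.49 0.2  1.5  0.   1.45 1.72]
row [0.086, -0.129, 0.634] [-0.0, 0.005, 0.009]
row [0.088, -0.129, 1.187] [-0.0, 0.005, 0.009]
[238.31291769 149.16147602] [238.45381242 168.53721076]
```

View pics/w7.png

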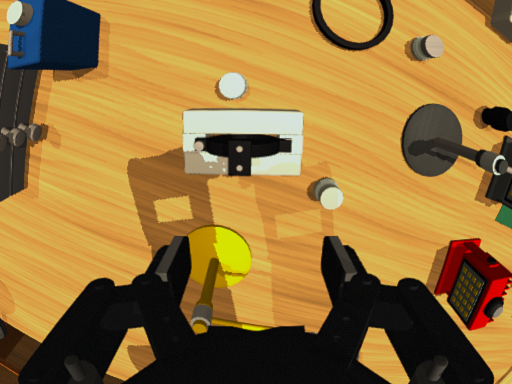

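```bash
python3 -c "
from h import *
import pickle
d=pickle.load(open('w7.pkl','rb'))
print(plane(d,222,258,.016),plane(d,201,322,.17), plane(d,272,328,.17))
now();row(.4475,.2988,.2,19.1);row(.4475,.2988,.117,19.1)"
```

```text
[0.25032784 0.27001094 0.016     ] [0.24679283 0.28064108 0.17      ] [0.26829488 0.19544698 0.17      ]
t 6.07 p [0.4422 0.2771 0.2951] yaw 19.51 zdir [-0.004 -0.001 -1.   ] F [ 0.3 -0.4 -0.7] gap 0.07 j [0.49 0.2  1.5  0.   1.45 1.72]
row [0.084, -0.124, 0.634] [-0.0, 0.005, 0.009]
row [0.086, -0.124, 1.187] [-0.0, 0.005, 0.009]
```

Request:
play_rows(steps=[0.085,-0.124,0.1,0,0.005,0.009,60,0.085,-0.124,0.3,0,0.005,0.009,60,0.085,-0.124,0.5,0,0.005,0.009,60,0.085,-0.124,0.634,0,0.005,0.009,60,0.085,-0.124,0.634,0,0.005,0.009,60])

```text
time: 6.48
ee_pos: [0.4466, 0.2967, 0.1951]
eef_rot: [3.096, 0.519, -0.011]
ft_force: [-0.0, -0.1, -0.4]
finger_gap: 0.0599
```

```bash
python3 -c "
from h import *
import pickle
d=grab('wrist','w8');now();pickle.dump(d,open('w8.pkl','wb'));row(.4475,.2988,.117,19.1)
print(proj(d,np.array([.4571,.3028,.1395])),proj(d,np.array([.4378,.2961,.1395])))"
```

```text
t 6.53 p [0.4474 0.2973 0.1981] yaw 19.03 zdir [-0.004 -0.002 -1.   ] F [ 0.1 -0.   0.4] gap 0.0603 j [0.52 0.3  1.6  0.   1.25 1.76]
row [0.006, -0.009, 0.54] [0.001, 0.005, -0.001]
[251.16742719 191.25608924] [251.34529381 217.74124439]
```

View pics/w8.png

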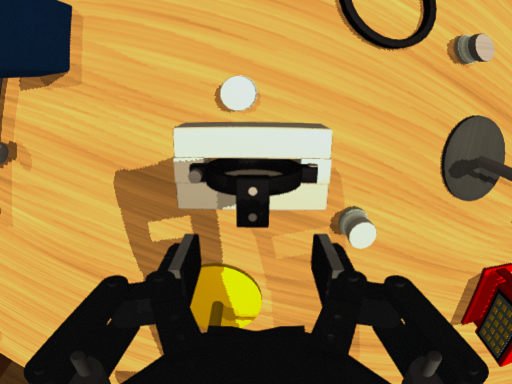

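Request:
play_rows(steps=[0.006,-0.006,0.15,0,0.005,0,50,0.006,-0.006,0.35,0,0.005,0,50,0.006,-0.006,0.48,0,0.005,0,50,0.006,-0.006,0.54,0,0.005,0,50,0.006,-0.006,0.54,0,0.005,0,50])

```text
time: 6.95
ee_pos: [0.4479, 0.2978, 0.1167]
eef_rot: [3.097, 0.518, -0.002]
ft_force: [0.2, 0.1, 0.9]
finger_gap: 0.0497
```

```bash
python3 -c "
from h import *
now();row(.4475,.2986,.117,19.1)
d=grab('wrist','w9')"
```

```text
t 6.95 p [0.4479 0.2978 0.1167] yaw 19.0 zdir [-0.001 -0.001 -1.   ] F [0.2 0.1 0.9] gap 0.0497 j [ 0.52  0.4   1.67 -0.    1.07  1.76]
row [-0.001, -0.006, -0.002] [0.001, 0.002, -0.002]
```

View pics/w9.png

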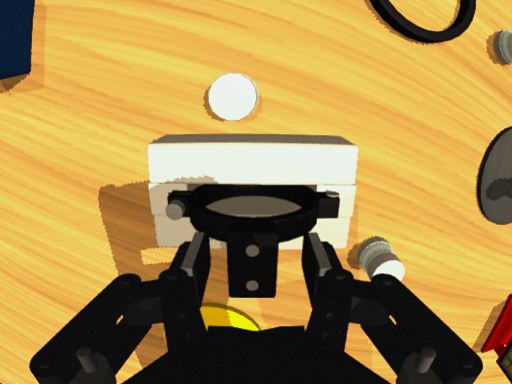

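The foot sits centred between the pads, at about (252,265). I'll close and grip.

Request:
play_rows(steps=[0,0,0,0,0,0,30,0,0,0,0,0,0,15,0,0,0,0,0,0,10,0,0,0,0,0,0,10,0,0,0,0,0,0,10], newtons=50)

```text
time: 7.42
ee_pos: [0.4492, 0.2987, 0.12]
eef_rot: [-3.098, -0.519, -0.006]
ft_force: [-0.1, -0.1, 7.9]
finger_gap: 0.023
```

Request:
play_rows(steps=[0,0,0,0,0,0,10,0,0,0,0,0,0,10,0,0,-0.1,0,0,0,10,0,0,-0.25,0,0,0,10,0,0,-0.3,0,0,0,10])

```text
time: 7.83
ee_pos: [0.4497, 0.299, 0.1677]
eef_rot: [-3.097, -0.519, -0.011]
ft_force: [-0.1, 0.3, -0.2]
finger_gap: 0.0232
```

```bash
python3 -c "
from h import *
now()
d=grab('wrist','w10')"
```

```text
t 7.83 p [0.4497 0.299  0.1677] yaw 19.02 zdir [ 0.007  0.003 -1.   ] F [-0.1  0.3 -0.2] gap 0.0232 j [ 0.52  0.33  1.63 -0.    1.17  1.76]
```

View pics/w10.png

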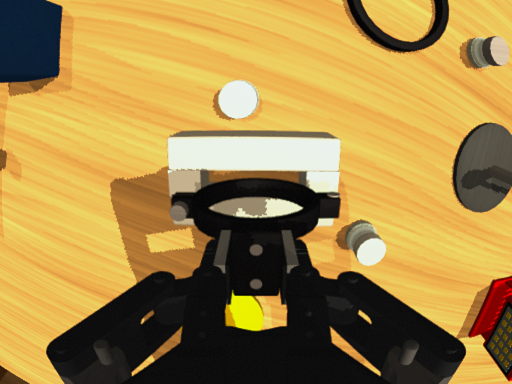

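Request:
play_rows(steps=[0,0,-0.2,0,0,0,10,0,0,-0.45,0,0,-0.15,10,0,0,-0.7,0,0,-0.3,10,0,0,-0.95,0,0,-0.45,10,0,0,-1,0,0,-0.6,10])

```text
time: 8.3
ee_pos: [0.4497, 0.2991, 0.3237]
eef_rot: [-2.887, -1.236, -0.026]
ft_force: [0.3, 0.1, -0.3]
finger_gap: 0.023
```

```bash
python3 -c "
from h import *
import pickle
D=grab('side','s2');S=grab('scene','sc2');now();pickle.dump((S,D),open('sd2.pkl','wb'));row(.574,-.1225,.32,97);row(.47,.15,.32,60)
cv2.imwrite('pics/s2c.png',cv2.resize(D['img'][150:370,100:340,::-1],None,fx=3,fy=2.7))"
```

```text
t 8.4 p [0.4492 0.2989 0.3192] yaw 46.15 zdir [ 0.01   0.005 -1.   ] F [ 1.  -0.3 -1.4] gap 0.0227 j [ 0.52  0.22  1.42 -0.    1.49  1.28]
row [-1.449, 2.546, -0.011] [0.011, -0.011, -1.13]
row [-0.619, 0.788, -0.009] [0.007, -0.013, -0.308]
```

View pics/s2c.png

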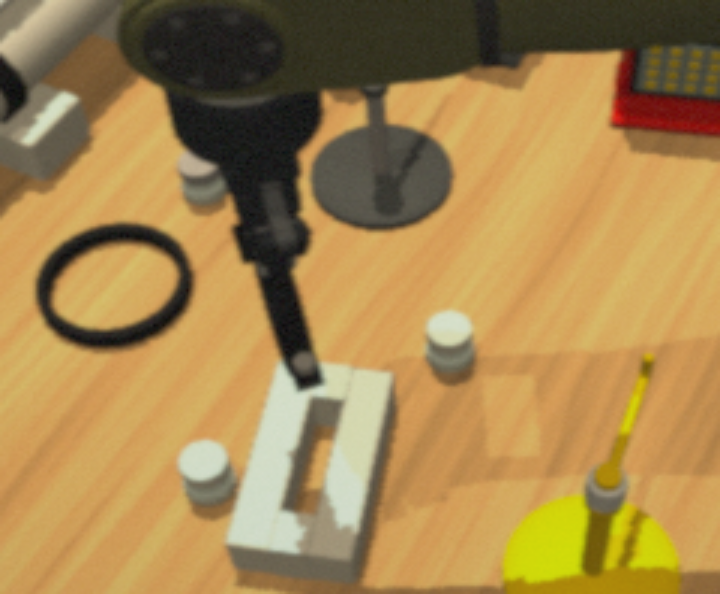

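View pics/sc2.png

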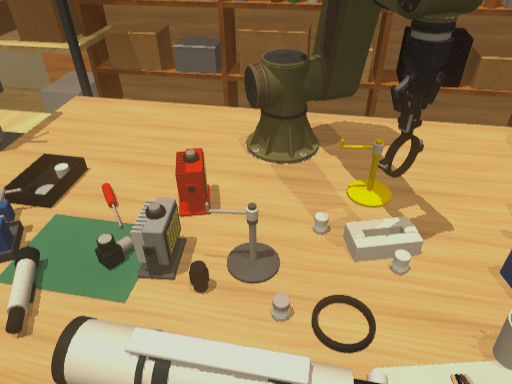

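The ring is held, and the hook at (208–252,211) points at the lamp. I'll carry it over, turning as it goes.

Request:
play_rows(steps=[-0.15,0.2,0,0,0,-0.1,10,-0.3,0.4,0,0,0,-0.2,10,-0.45,0.6,0,0,0,-0.35,10,-0.6,0.8,0,0,0,-0.5,10,-0.65,0.95,-0.01,0,0,-0.65,10])

```text
time: 8.82
ee_pos: [0.4836, 0.1273, 0.3178]
eef_rot: [2.489, 1.916, 0.013]
ft_force: [0.3, 0.5, -0.8]
finger_gap: 0.0227
```

```bash
python3 -c "
from h import *
now();row(.574,-.1225,.32,97)"
```

```text
t 8.82 p [0.4836 0.1273 0.3178] yaw 75.18 zdir [ 0.007  0.004 -1.   ] F [ 0.3  0.5 -0.8] gap 0.0227 j [0.18 0.13 1.53 0.   1.48 0.44]
row [-1.456, 1.009, -0.018] [0.009, -0.006, -0.485]
```

Request:
play_rows(steps=[-0.2,0.14,-0.02,0,0,-0.1,10,-0.4,0.28,-0.02,0,0,-0.2,10,-0.6,0.42,-0.02,0,0,-0.3,10,-0.8,0.56,-0.02,0,0,-0.4,10,-0.95,0.66,-0.02,0,0,-0.48,10])

```text
time: 9.23
ee_pos: [0.543, -0.0384, 0.3177]
eef_rot: [-2.088, -2.347, -0.009]
ft_force: [0.7, 1.0, -1.0]
finger_gap: 0.0228
```

```bash
python3 -c "
from h import *
now();row(.574,-.1225,.32,97)"
```

```text
t 9.23 p [ 0.543  -0.0384  0.3177] yaw 96.66 zdir [ 0.004  0.004 -1.   ] F [ 0.7  1.  -1. ] gap 0.0228 j [-0.14  0.23  1.4   0.    1.5  -0.26]
row [-0.581, 0.14, -0.017] [0.005, -0.005, -0.008]
```

Request:
play_rows(steps=[-0.2,0.05,-0.017,0,0,0,10,-0.4,0.1,-0.017,0,0,0,10,-0.58,0.14,-0.017,0,0,0,10,-0.58,0.14,-0.017,0,0,0,10,-0.58,0.14,-0.017,0,0,0,10])

```text
time: 9.65
ee_pos: [0.5737, -0.1234, 0.317]
eef_rot: [-2.093, -2.338, -0.006]
ft_force: [-0.4, 0.3, -1.2]
finger_gap: 0.0231
```

```bash
python3 -c "
from h import *
import pickle
S=grab('scene','sc3');D=grab('side','s3');now();row(.574,-.1225,.215,97);pickle.dump((S,D),open('sd3.pkl','wb'))
cv2.imwrite('pics/sc3c.png',cv2.resize(S['img'][60:260,120:300,::-1],None,fx=4,fy=3))
cv2.imwrite('pics/s3c.png',cv2.resize(D['img'][40:240,160:340,::-1],None,fx=4,fy=3))
W=grab('wrist','w11')"
```

```text
t 9.75 p [ 0.5737 -0.1218  0.3184] yaw 96.54 zdir [ 0.001  0.005 -1.   ] F [-0.1  0.3 -0.7] gap 0.0231 j [-0.27  0.34  1.27  0.01  1.53 -0.39]
row [-0.008, 0.0, 0.689] [0.003, -0.006, -0.01]
```

View pics/sc3c.png

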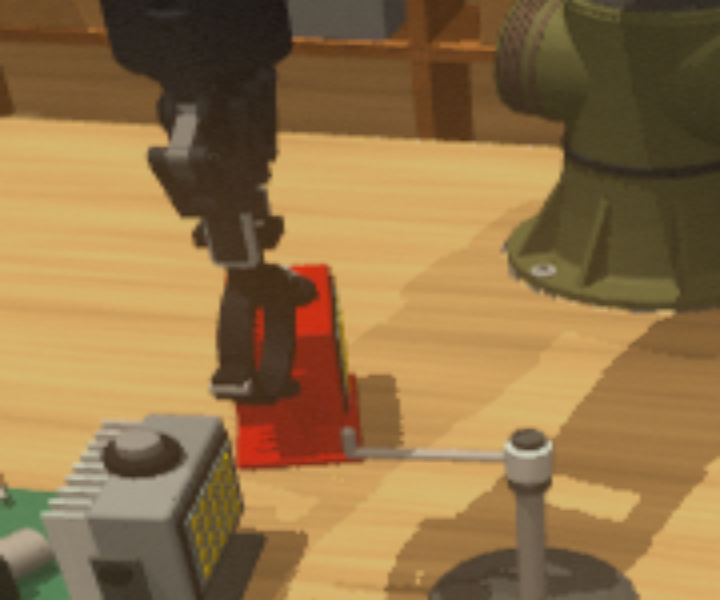

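View pics/s3c.png

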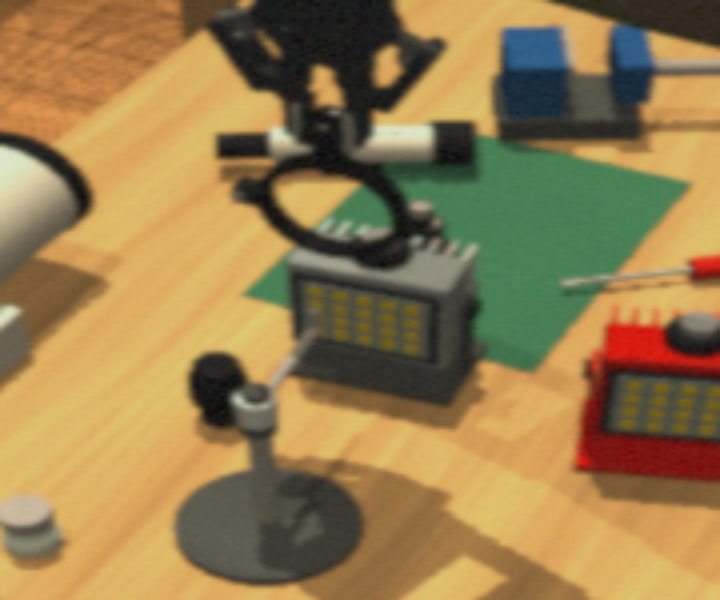

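View pics/w11.png

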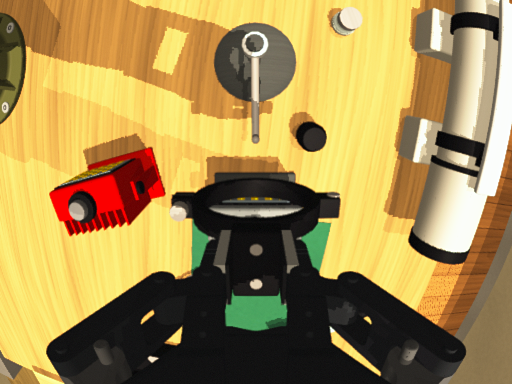

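```bash
python3 -c "
from h import *
import pickle
S,D=pickle.load(open('sd3.pkl','rb'))
print(two(ray(S,120+258/4,60+334/3),ray(D,160+333/4,40+201/3)))
# band inner top/bottom edge in side : 
x0=np.array([.5737,-.122,0])
u=np.array([.122,-.9925,0])
# intersect side rays with ring plane through TCP
for n,(a,b) in {'outer top':(335,150),'outer bot':(350,255),'bore top':(325,165),'bore bot':(350,240),'bore left':(272,192),'bore right':(398,210)}.items():
    o,r=ray(D,160+a/4,40+b/3);s=((x0-o)@u)/(r@u);print(n,(o+s*r).round(4))
"
```

```text
(array([ 0.57400908, -0.12590161,  0.25566162]), np.float64(0.0025457899798616876))
outer top [ 0.5689 -0.1226  0.3112]
outer bot [ 0.5615 -0.1235  0.2073]
bore top [ 0.5754 -0.1218  0.2951]
bore bot [ 0.5612 -0.1235  0.2234]
bore left [ 0.61   -0.1175  0.259 ]
bore right [ 0.5308 -0.1273  0.2632]
```

The ring plane is square to the rod: wrist view shows the rod at u≈255 and the foot at u≈256. The ring's origin is about 62 mm below the TCP. I'll lower it in front of the pin.

Request:
play_rows(steps=[-0.008,0,0.15,0,0,0,10,-0.008,0,0.35,0,0,0,10,-0.008,0,0.55,0,0,0,10,-0.008,0,0.72,0,0,0,10,-0.008,0,0.73,0,0,0,10])

```text
time: 10.22
ee_pos: [0.5722, -0.1206, 0.2045]
eef_rot: [-2.084, -2.34, -0.003]
ft_force: [-1.1, -0.8, -1.9]
finger_gap: 0.0229
```

```bash
python3 -c "
from h import *
import pickle
S=grab('scene','sc4');D=grab('side','s4');now();row(.574,-.1225,.209,97);row(.5647,-.0475,.209,97);pickle.dump((S,D),open('sd4.pkl','wb'))
cv2.imwrite('pics/sc4c.png',cv2.resize(S['img'][130:260,130:290,::-1],None,fx=4.5,fy=4.5))
cv2.imwrite('pics/s4c.png',cv2.resize(D['img'][70:220,180:330,::-1],None,fx=4,fy=4))
W=grab('wrist','w12')"
```

```text
t 10.32 p [ 0.574  -0.1214  0.2098] yaw 96.63 zdir [ 0.001  0.005 -1.   ] F [ 0.1  0.4 -0.7] gap 0.0233 j [-0.27  0.4   1.44  0.01  1.3  -0.39]
row [-0.007, -0.001, 0.005] [0.003, -0.006, -0.008]
row [0.496, -0.005, 0.008] [0.003, -0.006, -0.008]
```

View pics/sc4c.png

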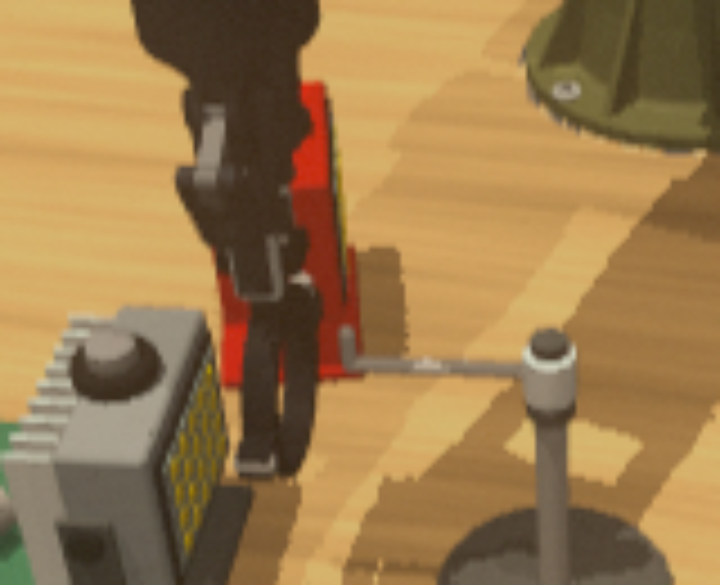

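View pics/s4c.png

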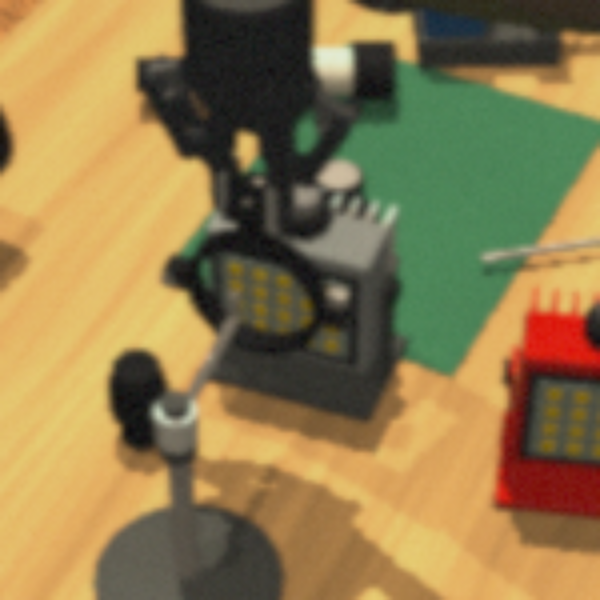

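View pics/w12.png

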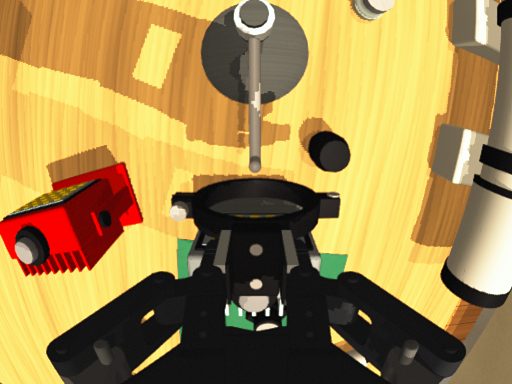

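```bash
python3 -c "
from h import *
print(two(ray(pickle.load(open('sd4.pkl','rb'))[0],130+279/4.5,130+378/4.5),ray(pickle.load(open('sd4.pkl','rb'))[1],180+257/4,70+290/4))) if 0 else None
import pickle
S,D=pickle.load(open('sd4.pkl','rb'))
print(two(ray(S,130+279/4.5,130+378/4.5),ray(D,180+257/4,70+290/4)))
# where pin tip projects against: bore top/pin predicted
c=np.array([.574,-.1215,.148])
for z in (.04,-.04,.047,-.047): print(z,(proj(D,c+[0,0,z])-[180,70])*4,(proj(S,c+[0,0,z])-[130,130])*4.5)
print('pin',(proj(D,np.array([.5697,-.0878,.177]))-[180,70])*4)
"
```

```text
(array([ 0.57227816, -0.12343269,  0.14297884]), np.float64(0.0013845080066141975))
0.04 [251.06508632 239.24238522] [270.03960047 305.77270344]
-0.04 [253.7777288  330.94420023] [288.44386536 434.07304352]
0.047 [250.81471931 230.7786422 ] [268.32579068 293.82534341]
-0.047 [254.00280172 338.55286786] [289.95751452 444.62503806]
pin [231.99465802 287.86211094]
```

The ring origin measures z≈0.145. I'll raise it 5 mm for clearance over the pin and slide it along the rod.

Request:
play_rows(steps=[0,0,-0.035,0,0,0,10,0.05,0,-0.035,0,0,0,10,0.1,0,-0.035,0,0,0,10,0.15,0,-0.035,0,0,0,10,0.2,-0.002,-0.035,0,0,0,10])

```text
time: 10.78
ee_pos: [0.5707, -0.0909, 0.2169]
eef_rot: [2.089, 2.346, 0.01]
ft_force: [0.0, 0.7, -1.4]
finger_gap: 0.0228
```

```bash
python3 -c "
from h import *
now();row(.5647,-.0475,.214,97)
S=grab('scene','sc5')
cv2.imwrite('pics/sc5c.png',cv2.resize(S['img'][130:260,130:290,::-1],None,fx=4.5,fy=4.5))"
```

```text
t 10.78 p [ 0.5707 -0.0909  0.2169] yaw 96.64 zdir [ 0.004  0.004 -1.   ] F [ 0.   0.7 -1.4] gap 0.0228 j [-0.22  0.37  1.46  0.01  1.31 -0.34]
row [0.292, -0.006, 0.02] [0.006, -0.005, -0.008]
```

View pics/sc5c.png

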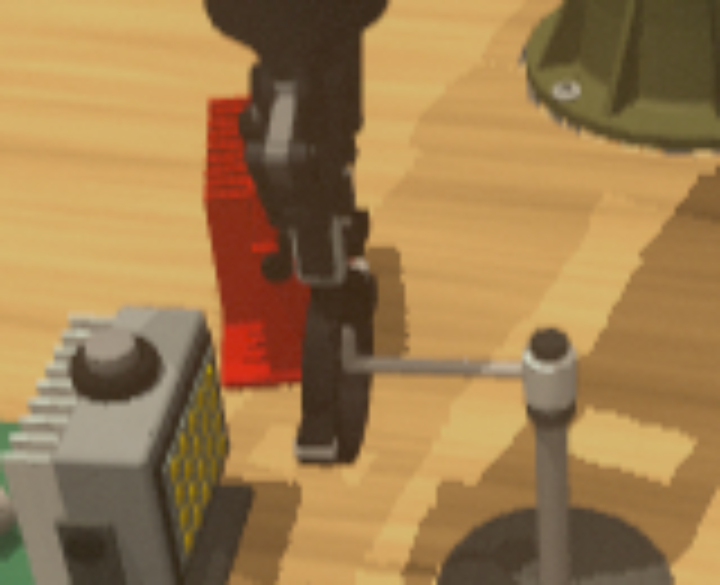

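The pin is inside the bore without contact. I'll keep sliding to about 55 mm from the post axis.

Request:
play_rows(steps=[0.07,0,0,0,0,0,10,0.15,-0.003,0.01,0,0,0,10,0.22,-0.005,0.015,0,0,0,10,0.29,-0.006,0.02,0,0,0,10,0.29,-0.006,0.02,0,0,0,10])

```text
time: 11.25
ee_pos: [0.5643, -0.0446, 0.2138]
eef_rot: [-2.086, -2.348, -0.01]
ft_force: [0.3, 0.3, -0.9]
finger_gap: 0.0226
```

```bash
python3 -c "
from h import *
now();row(.5645,-.0475,.19,97);row(.5645,-.0475,.181,97)
W=grab('wrist','w13');D=grab('side','s6');S=grab('scene','sc6')
cv2.imwrite('pics/sc6c.png',cv2.resize(S['img'][130:260,130:290,::-1],None,fx=4.5,fy=4.5))
cv2.imwrite('pics/s6c.png',cv2.resize(D['img'][70:220,180:330,::-1],None,fx=4,fy=4))
"
```

```text
t 11.25 p [ 0.5643 -0.0446  0.2138] yaw 96.78 zdir [ 0.004  0.005 -1.   ] F [ 0.3  0.3 -0.9] gap 0.0226 j [-0.15  0.35  1.5   0.01  1.29 -0.27]
row [-0.02, -0.002, 0.158] [0.005, -0.006, -0.005]
row [-0.02, -0.002, 0.218] [0.005, -0.006, -0.005]
```

View pics/w13.png

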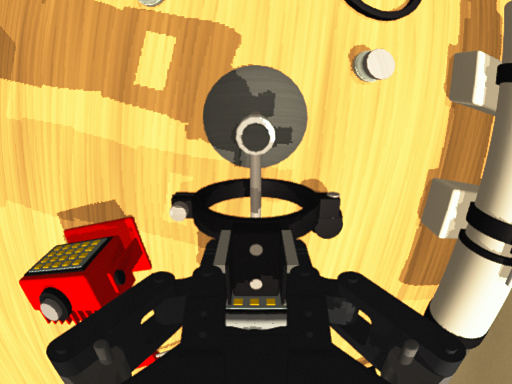

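View pics/sc6c.png

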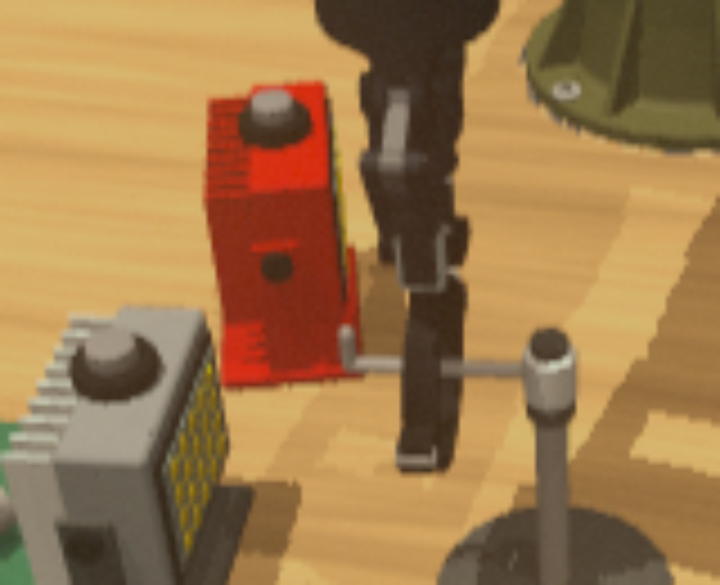

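View pics/s6c.png

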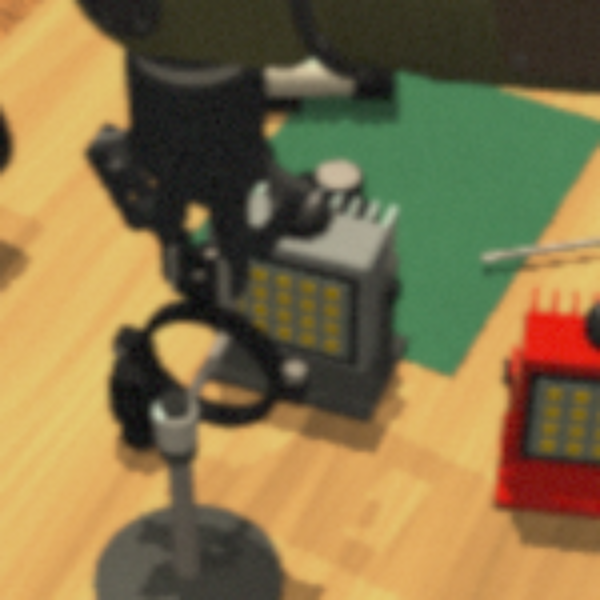

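The ring is threaded. I'll lower to just above contact, then go in small steps watching the force.

Request:
play_rows(steps=[-0.02,-0.002,0.04,0,0,0,10,-0.02,-0.002,0.08,0,0,0,10,-0.02,-0.002,0.12,0,0,0,10,-0.02,-0.002,0.15,0,0,0,10,-0.02,-0.002,0.15,0,0,0,10])

```text
time: 11.82
ee_pos: [0.5643, -0.0498, 0.19]
eef_rot: [-2.087, -2.346, -0.008]
ft_force: [0.3, -0.4, -0.4]
finger_gap: 0.0229
```

Request:
play_rows(steps=[0,0,0.01,0,0,0,10,0,0,0.02,0,0,0,10,0,0,0.02,0,0,0,10])

```text
time: 12.07
ee_pos: [0.5643, -0.0498, 0.1867]
eef_rot: [-2.087, -2.346, -0.008]
ft_force: [-0.2, 0.2, -1.6]
finger_gap: 0.0231
```

Request:
play_rows(steps=[0,0,0.01,0,0,0,10,0,0,0.015,0,0,0,10,0,0,0.015,0,0,0,10])

```text
time: 12.32
ee_pos: [0.5642, -0.0497, 0.1843]
eef_rot: [-2.087, -2.345, -0.008]
ft_force: [-0.4, -0.4, -0.7]
finger_gap: 0.0229
```

```bash
python3 -c "
from h import *
now()
D=grab('side','s7');S=grab('scene','sc7')
cv2.imwrite('pics/sc7c.png',cv2.resize(S['img'][130:260,130:290,::-1],None,fx=4.5,fy=4.5))
"
```

```text
t 12.32 p [ 0.5642 -0.0497  0.1843] yaw 96.68 zdir [ 0.002  0.005 -1.   ] F [-0.4 -0.4 -0.7] gap 0.0229 j [-0.15  0.38  1.53  0.01  1.23 -0.27]
```

View pics/sc7c.png

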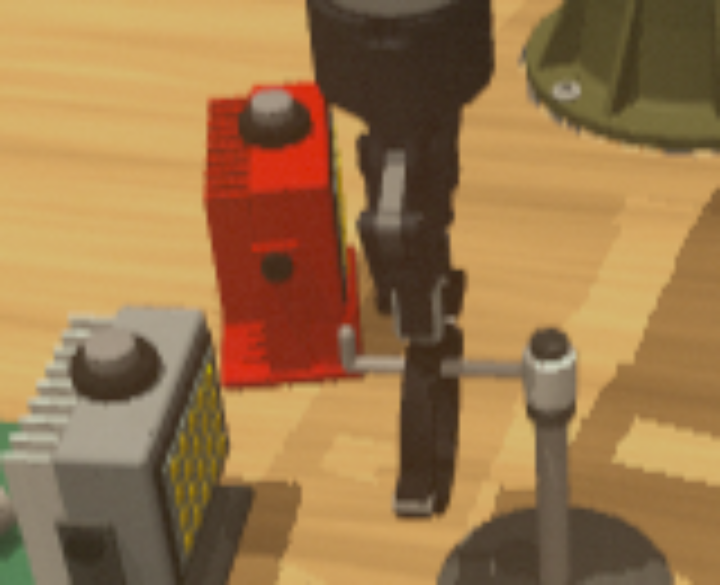

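Nearly there and no contact force yet. I'll continue in 1.5 mm steps.

Request:
play_rows(steps=[0,0,0.005,0,0,0,10,0,0,0.01,0,0,0,10,0,0,0.01,0,0,0,10])

```text
time: 12.67
ee_pos: [0.5642, -0.0497, 0.1829]
eef_rot: [-2.087, -2.346, -0.008]
ft_force: [1.4, -0.3, -1.2]
finger_gap: 0.0225
```

Request:
play_rows(steps=[0,0,0.005,0,0,0,10,0,0,0.01,0,0,0,10,0,0,0.01,0,0,0,10])

```text
time: 12.92
ee_pos: [0.5642, -0.0497, 0.1811]
eef_rot: [-2.087, -2.345, -0.007]
ft_force: [-0.6, 0.1, 0.1]
finger_gap: 0.0229
```

Request:
play_rows(steps=[0,0,0.005,0,0,0,10,0,0,0.01,0,0,0,10,0,0,0.01,0,0,0,10])

```text
time: 13.17
ee_pos: [0.5645, -0.0497, 0.1805]
eef_rot: [-2.087, -2.346, -0.009]
ft_force: [-1.6, 0.5, 6.9]
finger_gap: 0.0229
```

Request:
play_rows(steps=[0,0,0.005,0,0,0,10,0,0,0.01,0,0,0,10,0,0,0.01,0,0,0,10])

```text
time: 13.42
ee_pos: [0.5649, -0.0497, 0.1804]
eef_rot: [2.088, 2.347, 0.011]
ft_force: [-2.7, 0.8, 9.6]
finger_gap: 0.0232
```

Contact came at z=0.1805 with about 8 N. I'll ease off and release slowly.

Request:
play_rows(steps=[0,0,0,0,0,0,10,0,0,0,0,0,0,26,0,0,0,0,0,0,32,0,0,0,0,0,0,40,0,0,0,0,0,0,45], newtons=20)

```text
time: 13.83
ee_pos: [0.5649, -0.0497, 0.1802]
eef_rot: [2.088, 2.347, 0.01]
ft_force: [0.4, -0.8, 0.3]
finger_gap: 0.0446
```

```bash
python3 -c "
from h import *
now()
W=grab('wrist','w14');D=grab('side','s8');S=grab('scene','sc8')
cv2.imwrite('pics/sc8c.png',cv2.resize(S['img'][130:260,130:290,::-1],None,fx=4.5,fy=4.5))
"
```

```text
t 13.83 p [ 0.5649 -0.0497  0.1802] yaw 96.69 zdir [ 0.004  0.005 -1.   ] F [ 0.4 -0.8  0.3] gap 0.0446 j [-0.15  0.38  1.54  0.01  1.22 -0.27]
```

View pics/w14.png

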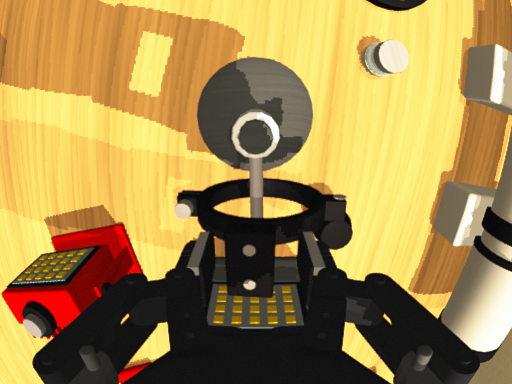

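View pics/sc8c.png

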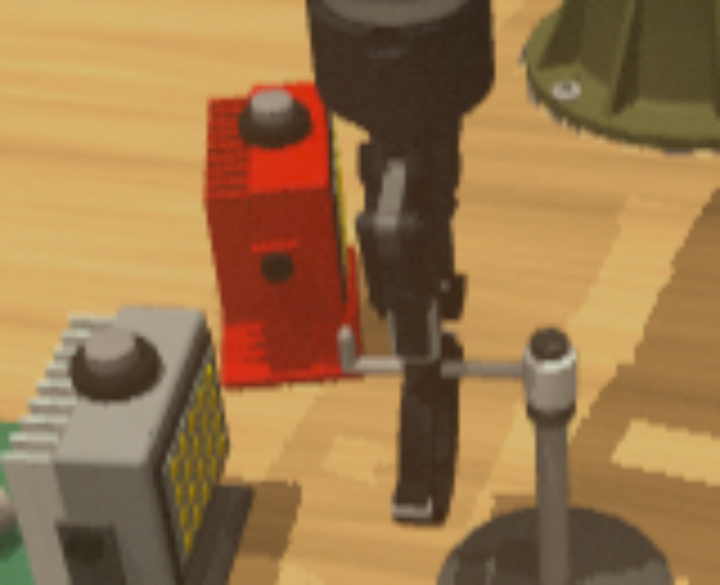

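Released, and the ring hangs foot-up between the open pads. I'll rise straight up.

Request:
play_rows(steps=[0,0,-0.05,0,0,0,48,0,0,-0.15,0,0,0,50,0,0,-0.35,0,0,0,50,0,0,-0.6,0,0,0,50,0,0,-0.65,0,0,0,50])

```text
time: 14.4
ee_pos: [0.5656, -0.0503, 0.2844]
eef_rot: [2.083, 2.342, 0.017]
ft_force: [-0.8, 0.2, 0.8]
finger_gap: 0.0501
```

```bash
python3 -c "
from h import *
now()
W=grab('wrist','w15');D=grab('side','s9')
row(.582,-.202,.25,97);row(.582,-.202,.175,97)
cv2.imwrite('pics/s9c.png',cv2.resize(D['img'][70:220,180:330,::-1],None,fx=4,fy=4))
"
```

```text
t 14.4 p [ 0.5656 -0.0503  0.2844] yaw 96.69 zdir [ 0.013  0.004 -1.   ] F [-0.8  0.2  0.8] gap 0.0501 j [-0.16  0.3   1.4   0.01  1.43 -0.27]
row [-1.019, -0.008, 0.2] [0.012, -0.004, -0.007]
row [-1.02, -0.012, 0.7] [0.012, -0.004, -0.007]
```

View pics/w15.png

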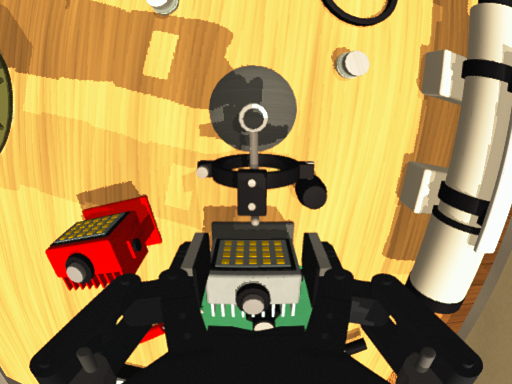

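View pics/s9c.png

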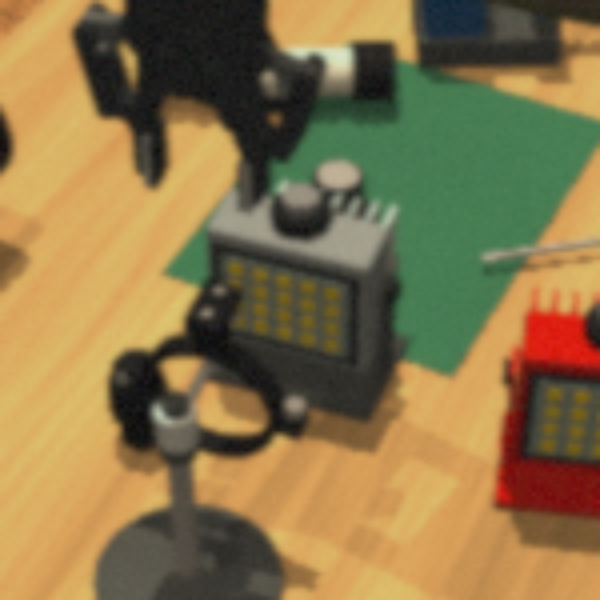

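The ring hangs square on the rod at wrist (252,190), let go. Now the lamp button, with closed fingers.

Request:
play_rows(steps=[-0.2,0,-0.02,0,0,0,0,-0.4,0,-0.02,0,0,0,0,-0.65,0,-0.02,0,0,0,0,-0.85,-0.01,0,0,0,0,0,-1,-0.01,0.1,0,0,0,0])

```text
time: 14.92
ee_pos: [0.5812, -0.2019, 0.2655]
eef_rot: [2.085, 2.342, 0.015]
ft_force: [0.4, 0.7, 0.7]
finger_gap: 0.0001
```

Request:
play_rows(steps=[0,0,0.1,0,0,0,0,0,0,0.15,0,0,0,0,0,0,0.15,0,0,0,0])

```text
time: 15.17
ee_pos: [0.5807, -0.2015, 0.2402]
eef_rot: [2.089, 2.344, 0.013]
ft_force: [-0.3, 0.1, -0.0]
finger_gap: 0.0001
```

```bash
python3 -c "
from h import *
now()
W=grab('wrist','w16');D=grab('side','s10');S=grab('scene','sc10')
row(.582,-.202,.168,97);row(.582,-.202,.155,97)
cv2.imwrite('pics/sc10c.png',cv2.resize(S['img'][130:260,110:290,::-1],None,fx=4,fy=4))
print(proj(S,np.array([.582,-.202,.16])),proj(D,np.array([.582,-.202,.16])))
"
```

```text
t 15.17 p [ 0.5807 -0.2015  0.2402] yaw 96.6 zdir [ 0.006  0.005 -1.   ] F [-0.3  0.1 -0. ] gap 0.0001 j [-0.4   0.44  1.31  0.01  1.39 -0.51]
row [-0.007, -0.005, 0.505] [0.015, -0.002, -0.007]
row [-0.007, -0.006, 0.591] [0.015, -0.002, -0.007]
[154.54159219 206.45956608] [254.63340927 118.36332223]
```

View pics/w16.png

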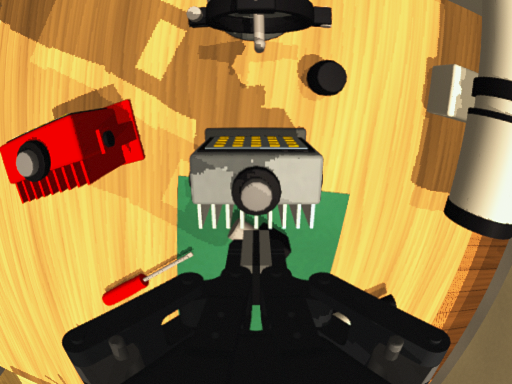

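View pics/sc10c.png

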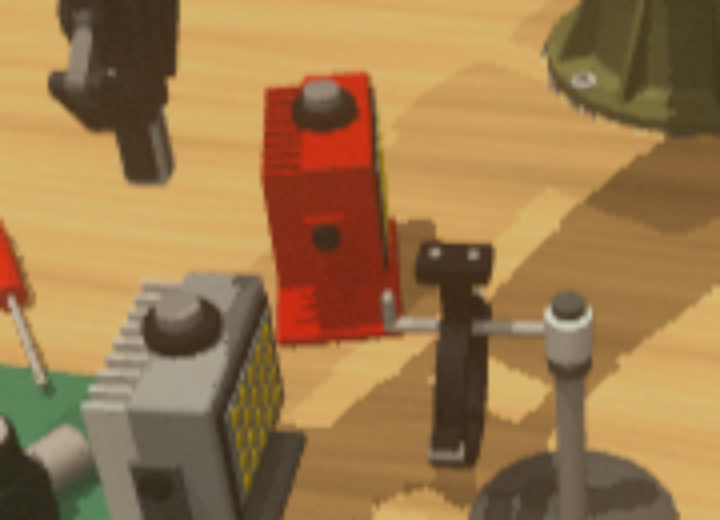

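The ring hangs vertically on the rod. I'll check the button centre from this view, at wrist (257,195), before pressing.

```bash
python3 -c "
from h import *
d=grab('wrist');print(plane(d,257,195,.16),proj(d,np.array([.582,-.202,.16])))
now()
row(.5825,-.2,.168,97);row(.5825,-.2,.155,97)"
```

```text
[ 0.58450164 -0.20222293  0.16      ] [253.95180492 194.41020273]
t 15.37 p [ 0.5818 -0.2012  0.244 ] yaw 96.68 zdir [ 0.012  0.003 -1.   ] F [-0.6  0.   1.5] gap -0.0001 j [-0.4   0.43  1.31  0.01  1.39 -0.51]
row [0.007, -0.001, 0.507] [0.016, -0.002, -0.007]
row [0.007, -0.002, 0.594] [0.016, -0.002, -0.007]
```

Request:
play_rows(steps=[-0.003,0.006,0.15,0.012,0,0,0,-0.003,0.006,0.32,0.012,0,0,0,-0.003,0.006,0.46,0.012,0,0,0,-0.003,0.006,0.51,0.012,0,0,0,-0.003,0.006,0.51,0.012,0,0,0])

```text
time: 15.78
ee_pos: [0.5833, -0.2007, 0.1665]
eef_rot: [-2.087, -2.347, -0.003]
ft_force: [0.3, -0.4, 0.9]
finger_gap: -0.0001
```

Request:
play_rows(steps=[0,0,0.01,0,0,0,0,0,0,0.03,0,0,0,0,0,0,0.03,0,0,0,0])

```text
time: 16.03
ee_pos: [0.5836, -0.2007, 0.1628]
eef_rot: [2.087, 2.348, 0.004]
ft_force: [-0.4, 0.1, -0.4]
finger_gap: 0.0003
```

Request:
play_rows(steps=[0,0,0.01,0,0,0,0,0,0,0.02,0,0,0,0,0,0,0.02,0,0,0,0])

```text
time: 16.28
ee_pos: [0.5839, -0.2008, 0.1602]
eef_rot: [2.087, 2.347, 0.005]
ft_force: [0.9, -0.6, 1.7]
finger_gap: 0.0001
```

Request:
play_rows(steps=[0,0,0.01,0,0,0,0,0,0,0.02,0,0,0,0,0,0,0.02,0,0,0,0])

```text
time: 16.53
ee_pos: [0.584, -0.2009, 0.1573]
eef_rot: [2.086, 2.347, 0.005]
ft_force: [-0.8, 0.9, 4.2]
finger_gap: 0.0004
```

Request:
play_rows(steps=[0,0,0.01,0,0,0,0,0,0,0.02,0,0,0,0,0,0,0.02,0,0,0,0])

```text
time: 16.78
ee_pos: [0.5841, -0.2009, 0.1559]
eef_rot: [2.086, 2.346, 0.006]
ft_force: [-6.6, 3.0, 15.9]
finger_gap: -0.0003
```

Request:
play_rows(steps=[0,0,0.01,0,0,0,0,0,0,0.015,0,0,0,0,0,0,0.015,0,0,0,0])

```text
time: 17.03
ee_pos: [0.5842, -0.2009, 0.1558]
eef_rot: [2.085, 2.345, 0.006]
ft_force: [-10.5, 3.7, 22.0]
finger_gap: 0.0
```

Fully down: the travel stopped and the force rose to 22 N. I'll hold it for more than 3 s.

Request:
play_rows(steps=[0,0,0.005,0,0,0,0,0,0,0.005,0,0,0,0,0,0,0.005,0,0,0,0,0,0,0.005,0,0,0,0,0,0,0.005,0,0,0,0])

```text
time: 17.45
ee_pos: [0.5842, -0.2009, 0.156]
eef_rot: [2.084, 2.345, 0.006]
ft_force: [-5.9, 1.8, 11.7]
finger_gap: 0.0002
```

Request:
play_rows(steps=[0,0,0.006,0,0,0,0,0,0,0.006,0,0,0,0,0,0,0.006,0,0,0,0,0,0,0.006,0,0,0,0,0,0,0.006,0,0,0,0])

```text
time: 17.87
ee_pos: [0.5842, -0.2009, 0.156]
eef_rot: [2.084, 2.344, 0.007]
ft_force: [-4.4, 3.3, 11.9]
finger_gap: -0.0001
```

Request:
play_rows(steps=[0,0,0.006,0,0,0,0,0,0,0.006,0,0,0,0,0,0,0.006,0,0,0,0,0,0,0.006,0,0,0,0,0,0,0.006,0,0,0,0])

```text
time: 18.28
ee_pos: [0.5842, -0.2009, 0.156]
eef_rot: [2.084, 2.344, 0.007]
ft_force: [-4.8, 1.9, 11.9]
finger_gap: -0.0002
```

Request:
play_rows(steps=[0,0,0.006,0,0,0,0,0,0,0.006,0,0,0,0,0,0,0.006,0,0,0,0,0,0,0.006,0,0,0,0,0,0,0.006,0,0,0,0])

```text
time: 18.7
ee_pos: [0.5842, -0.2009, 0.156]
eef_rot: [2.083, 2.344, 0.007]
ft_force: [-4.2, 2.7, 11.1]
finger_gap: -0.0006
```

```bash
python3 -c "
from h import *
now()
S=grab('scene','sc11');D=grab('side','s11')
cv2.imwrite('pics/sc11c.png',cv2.resize(S['img'][130:260,110:290,::-1],None,fx=4,fy=4))"
```

```text
t 18.7 p [ 0.5842 -0.2009  0.156 ] yaw 96.74 zdir [ 0.007 -0.001 -1.   ] F [-4.2  2.7 11.1] gap -0.0006 j [-0.39  0.51  1.4   0.    1.22 -0.51]
```

View pics/sc11c.png

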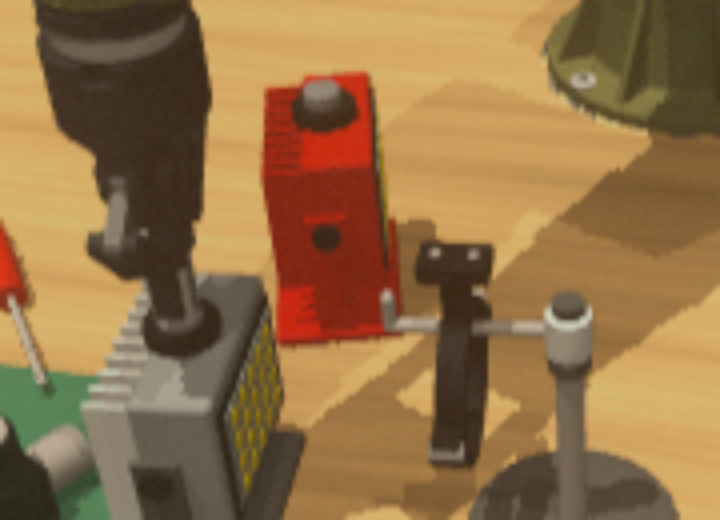

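The fingers sit on the button inside its collar. Force against depth (1.7 N at 0.1602 m, 4.2 N at 0.1573 m, hard stop at 0.156 m) fits the 6 mm spring travel. I'll keep holding.

Request:
play_rows(steps=[0,0,0.006,0,0,0,0,0,0,0.006,0,0,0,0,0,0,0.006,0,0,0,0,0,0,0.006,0,0,0,0,0,0,0.006,0,0,0,0])

```text
time: 19.22
ee_pos: [0.5842, -0.2009, 0.156]
eef_rot: [2.083, 2.343, 0.007]
ft_force: [-5.0, 2.1, 11.9]
finger_gap: 0.0002
```

Request:
play_rows(steps=[0,0,0.006,0,0,0,0,0,0,0.006,0,0,0,0,0,0,0.006,0,0,0,0,0,0,0.006,0,0,0,0,0,0,0.006,0,0,0,0])

```text
time: 19.63
ee_pos: [0.5842, -0.2009, 0.156]
eef_rot: [2.083, 2.343, 0.007]
ft_force: [-4.5, 2.3, 12.3]
finger_gap: -0.0
```

Request:
play_rows(steps=[0,0,0.006,0,0,0,0,0,0,0.006,0,0,0,0,0,0,0.006,0,0,0,0,0,0,0.006,0,0,0,0,0,0,0.006,0,0,0,0])

```text
time: 20.05
ee_pos: [0.5843, -0.2009, 0.156]
eef_rot: [2.082, 2.343, 0.007]
ft_force: [-4.9, 2.4, 12.2]
finger_gap: 0.0001
```

Request:
play_rows(steps=[0,0,0.006,0,0,0,0,0,0,0.006,0,0,0,0,0,0,0.006,0,0,0,0,0,0,0.006,0,0,0,0,0,0,0.006,0,0,0,0])

```text
time: 20.47
ee_pos: [0.5842, -0.2009, 0.156]
eef_rot: [2.082, 2.342, 0.008]
ft_force: [-6.1, 2.8, 11.6]
finger_gap: 0.0001
```

Request:
play_rows(steps=[0,0,0.006,0,0,0,0,0,0,0.006,0,0,0,0,0,0,0.006,0,0,0,0,0,0,0.006,0,0,0,0,0,0,0.006,0,0,0,0])

```text
time: 20.88
ee_pos: [0.5842, -0.2009, 0.156]
eef_rot: [2.082, 2.342, 0.008]
ft_force: [-6.1, 2.5, 12.2]
finger_gap: 0.0
```

Request:
play_rows(steps=[0,0,-0.03,0,0,0,0,0,0,-0.1,0,0,0,0,0,0,-0.3,0,0,0,0,0,0,-0.5,0,0,0,0,0,0,-0.5,0,0,0,0])

```text
time: 21.3
ee_pos: [0.585, -0.2014, 0.2376]
eef_rot: [2.076, 2.336, 0.012]
ft_force: [0.7, -0.3, 1.4]
finger_gap: -0.0005
```

```bash
python3 -c "
from h import *
now()
S=grab('scene','sc12');W=grab('wrist','w17')
cv2.imwrite('pics/sc12c.png',cv2.resize(S['img'][130:260,110:290,::-1],None,fx=4,fy=4))"
```

```text
t 21.3 p [ 0.585  -0.2014  0.2376] yaw 96.74 zdir [ 0.017 -0.005 -1.   ] F [ 0.7 -0.3  1.4] gap -0.0005 j [-0.39  0.44  1.32  0.    1.37 -0.51]
```

View pics/sc12c.png

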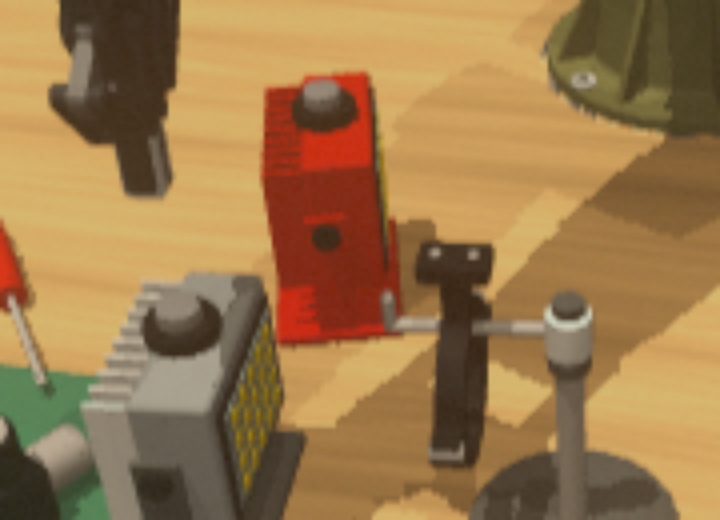

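View pics/w17.png

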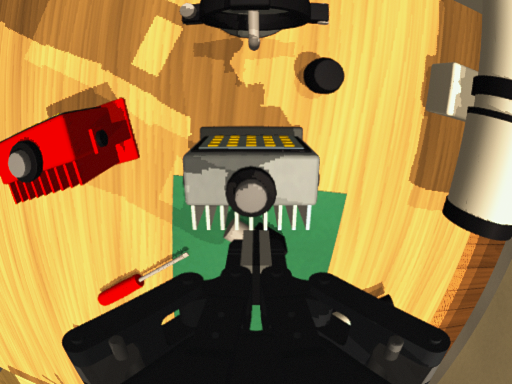

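The button is up again, the ring hangs still and the gripper is clear. One short settle, then I'll hand in.

Request:
play_rows(steps=[0,0,-0.1,0,0,0,0,0,0,-0.1,0,0,0,0,0,0,-0.1,0,0,0,0,0,0,-0.1,0,0,0,0,0,0,-0.1,0,0,0,0])

```text
time: 21.82
ee_pos: [0.5833, -0.2008, 0.246]
eef_rot: [2.081, 2.342, 0.008]
ft_force: [-0.6, -0.1, -0.2]
finger_gap: 0.0001
```

```bash
python3 -c "
from h import *
now();print(manip.hand_in())"
```

```text
t 21.82 p [ 0.5833 -0.2008  0.246 ] yaw 96.74 zdir [ 0.01  -0.002 -1.   ] F [-0.6 -0.1 -0.2] gap 0.0001 j [-0.39  0.44  1.3   0.    1.39 -0.51]
the job is handed in; nothing more can be done
None
```

The ring is hanging on the hook and the lamp button got its hold of more than three seconds. I handed the job in at 21.8 s of the 72 s allowed. No verdict was reported.

- **Hook:** I pushed the empty hook round with closed fingers to -83°. The lamp measured at -83 to -84°, so it points at the window within about 1°.
- **Ring:** I gripped it by the foot, passed its bore over the pin and lowered it in steps of about 1.5 mm. It touched the rod at about 7 N, the push reached 9.6 N, and I eased off and let go.
- **Button:** I pressed it to its stop and held it there for about 4 s, mostly at about 12 N with a 22 N peak. Its travel was judged from force and depth, because the joint itself can't be read.

The last views, about half a second before hand-in, show the ring upright on the rod and square to the lamp. They also show the hook on the lamp's axis, the button up and the gripper clear, with the wrist force near zero. I saw no bystander move, though I did not measure that.

Two small disagreements came up. My height for the ring's centre varied by 2 to 5 mm between views, so I allowed extra clearance over the pin. The press also had a sideways force of up to 10 N, mostly about 5 N, that I didn't track down.

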